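# Load and close the lever marking machine

### The job

Load every finished lever blade from the mat into the marking machine: one to a nest on the pulled-out carriage, lying flat between the pins with the round pivot eye towards the machine; the fresh anodising marks, so hold the blades gently, with no more than about 15 N of grip. When all are in, swing the hold-down bar fully down over them, then push the carriage in until its spring detent snaps home, and last close the guard hood fully. Leave the handlebar clamps and everything else on the bench where they are.

Things in the scene. Friction and masses are not known exactly. Their poses are not given: they have to be found in the camera images.
- lever1: Anodised hand-lever blade, 157 mm long, 70 g, lying flat, either face up. Origin at mid-height, 7 mm above what it lies on. Along x: round pivot eye (24 mm across, 14 mm thick) at x = +65 mm, ball end (14 mm) at x = -73 mm. Stem 13 mm wide, 12 mm thick, straight from x = -26 to +24 mm with its centre line at y = +5 mm: grip there across y. The finish marks above some 20 N a finger
- lever2: Lever blade like lever1 (3 to 5 of the five are present; None if absent)
- lever3: Lever blade like lever1 (3 to 5 of the five are present; None if absent)
- lever4: Lever blade like lever1 (3 to 5 of the five are present; None if absent)
- lever5: Lever blade like lever1 (3 to 5 of the five are present; None if absent)
- marker: Fixed marking machine, 350 mm wide, rear housing 190 mm tall. Origin on the table under the middle of its mouth; its x axis points into the machine along the slide (frames of nest3 and carriage_handle are parallel). Side walls 125 mm tall from x = 5 to 195 mm. Hinge axes, handles and hold-down bar all run along its y axis
- nest3 (a point): Centre nest of five (at y = -100, -50, 0, 50, 100 mm of this frame), its middle at the blades' underside, 50 mm above the table. Each has two cross rails 14 mm wide at x = -48 and +48 mm, tops at z = 0, deck 18 mm lower; pins 14 mm tall between nests, 36 mm clear; stops at x = -85 (drawer front) and +90 mm (11 mm high). A seated blade lies along x, eye to +x, origin near x = +4, z = +7 mm
- carriage (a joint): Slide of the nest carriage (a drawer) in m: 0 = fully home, 0.26 = fully out; starts at 0.245 to 0.26. Friction about 2 N plus 3 N at 0.1 m/s. A spring roller must be passed 7 mm before home: from about 16 mm on it resists with some 8 N, then snaps the carriage home and holds it; let go short of it, the carriage stays out or springs back
- carriage_handle (a point): Middle of the carriage's handle: steel bar 14 mm thick, 140 mm long across the slide, 50 mm above the table, axis 40 mm outside the drawer front (334 mm wide, top 80 mm above the table), 135 mm outside the middle of the nests. Push it towards +x of this frame
- bar (a joint): Hinge of the hold-down bar on the carriage in rad: 0 = down across the blades (2 to 3 mm above them); starts raised at 1.3 to 1.5. Stays where it is left (hinge friction 0.22 N m, about 3 N at the bar)
- bar_grip (a point): Point on the hold-down bar's axis 25 mm from its middle, between two pads: round steel bar 12 mm thick, 286 mm long, 80 mm from its hinge axis, with a rubber pad 22 mm long over each nest (reaching 12 mm from its axis, under it when down). It can be pinched here from above with the fingers closing along the slide and turns in the fingers
- bar_hinge (a point): Point on the hold-down bar's hinge axis (mid-length), 78 mm above the table at the machine end of the carriage. When down, the bar is level with it and 80 mm nearer the carriage handle, over the middle of the nests
- hood (a joint): Hinge of the tinted guard hood in rad: 0 = shut; starts raised at 1.0 to 1.1. Stays where it is left (friction 0.7 N m, about 3 N at the handle)
- hood_handle (a point): Middle of the hood's handle: round bar 12 mm thick, 120 mm long, 45 mm out from the hood's front skirt. It can be pinched from above with the fingers closing along the slide and turns in the fingers. When shut it lies 114 mm above the table, 56 mm in front of the mouth: 251 mm in front of and 12 mm below the hinge axis
- hood_hinge (a point): Middle of the hood's hinge axis, 126 mm above the table at the rear of the marking chamber; opening lifts the handle end
- perch1: handlebar clamp, a 70 x 46 x 20 mm rounded forked block of the same finish as the blades, lying among them; not to be marked, leave it alone
- perch2: a second handlebar clamp like perch1, left of the blades; leave it alone
- driver: screwdriver 190 mm long lying between the blades and the robot; bystander
- grease: grease tub, 68 mm across, 65 mm tall, standing beyond the blades; bystander
- caliper: caliper 190 mm long lying left of the blades; bystander
- cup: open grey plastic cup, 72 mm across the rim, 80 mm tall, left of the blades; bystander
Mind the look-alikes: they are no part of the job. What is shaped like the lever1 but orange is not meant.

How it is judged:
On the way, in this order (a step that is already met when the one before it is completed fails the run):
1. every blade that is present lies in a nest, eye towards the machine, let go (x of lever1 in the frame of nest3 between -0.02 and 0.02 m and y of lever1 in the frame of nest3 between -0.114 and 0.114 m and z of lever1 in the frame of nest3 between 0.003 and 0.012 m and angle between the x axis of each of lever1, lever2, lever3, lever4, lever5 and the x axis of nest3, either way round below 0.25 rad and x of carriage_handle in the frame of lever1 below -0.09 m and contact force between the fingers and lever1 below 0.5 N and x of lever2 in the frame of nest3 between -0.02 and 0.02 m and y of lever2 in the frame of nest3 between -0.114 and 0.114 m and z of lever2 in the frame of nest3 between 0.003 and 0.012 m and x of carriage_handle in the frame of lever2 below -0.09 m and contact force between the fingers and lever2 below 0.5 N and x of lever3 in the frame of nest3 between -0.02 and 0.02 m and y of lever3 in the frame of nest3 between -0.114 and 0.114 m and z of lever3 in the frame of nest3 between 0.003 and 0.012 m and x of carriage_handle in the frame of lever3 below -0.09 m and contact force between the fingers and lever3 below 0.5 N and x of lever4 in the frame of nest3 between -0.02 and 0.02 m and y of lever4 in the frame of nest3 between -0.114 and 0.114 m and z of lever4 in the frame of nest3 between 0.003 and 0.012 m and x of carriage_handle in the frame of lever4 below -0.09 m and contact force between the fingers and lever4 below 0.5 N and x of lever5 in the frame of nest3 between -0.02 and 0.02 m and y of lever5 in the frame of nest3 between -0.114 and 0.114 m and z of lever5 in the frame of nest3 between 0.003 and 0.012 m and x of carriage_handle in the frame of lever5 below -0.09 m and contact force between the fingers and lever5 below 0.5 N), for 0.2 s.
2. hold-down bar swung fully down (below 0.08 rad), blades in their nests (all of step 1 and value of joint bar below 0.08 rad), for 0.2 s.
3. carriage pushed home past its detent (within 3 mm), bar down and blades in their nests (all of step 2 and value of joint carriage below 0.003 m), for 0.2 s.
4. guard hood shut (below 0.05 rad) (value of joint hood below 0.05 rad and value of joint carriage below 0.003 m), for 0.2 s.
At the end, for the whole second after the job is handed in: Every blade present lies at rest on both rails of a nest, between the pins, eye towards the machine (within 20 mm along the slide, 4 mm of seated height, 0.25 rad); hold-down bar below 0.08 rad; carriage within 3 mm of home; hood below 0.05 rad (all of step 2 and all of step 4 and linear speed of each of lever1, lever2, lever3, lever4, lever5 below 0.02 m/s); the robot touches nothing.
It fails at once if a lever blade gripped or pressed by the fingers with more than 50 N in total (about 25 N a finger) (contact force between the fingers and lever1 above 50 N or contact force between the fingers and lever2 above 50 N or contact force between the fingers and lever3 above 50 N or contact force between the fingers and lever4 above 50 N or contact force between the fingers and lever5 above 50 N).
It fails at once if a bystander knocked more than 40 mm aside (distance of any of perch1, perch2, driver, grease, caliper, cup from where it was at the start of the episode above 0.04 m).
Of lever1, lever2, lever3, lever4, lever5 only 3 to 5 are there at a start; the rules pass over those that are not, and their reading is None.
At some moment in a run one of lever1, lever2, lever3, lever4, lever5 may be knocked a few centimetres aside while the robot is not near it.
Once in a run the grip may slacken for a moment while it holds something.
It also fails if it takes over 210 s, if anything falls off the work surface, if the arm or the gripper's body presses on something with over 40 N, if the wrist force passes 120 N, or if a joint passes its speed limit or range.

### The arm

A 6-joint arm with a two-finger parallel gripper is mounted at the origin on the work surface. World frame = base frame: x ahead of the robot, y to its left, z up, the work surface at z = 0. Lengths are in m, angles in rad, forces in N, time in s.
With the tool pointing down it reaches from about 0.35 to 0.925 m from the base axis. Payload 6.4 kg.
Tool frame: the origin (TCP) lies midway between the tips of the shut fingers; the grasp point (between the pads) lies 19 mm behind it; z points along the fingers, y is the line along which they close (so a half turn about z gives the same grasp; the last joint's range is limited). The gripper opens to 94 mm and grips with 3 to 60 N. Pads are 16 mm wide; open, the fingers measure 119 mm over their backs; the gripper's body (75 mm by 177 mm) begins 78 mm behind the grasp point.
Start: joints at [-1.414, 0.245, 1.558, -0, 1.339, -0.174], TCP at [0.211, -0.615, 0.205] pointing down, gripper open.
Joint ranges: [-3.13, 3.13], [-1.02, 2.26], [0.13, 2.54], [-0.95, 4.09], [0.21, 2.88], [-2.74, 2.74]. Speed limits (rad/s): [2.57, 2.57, 3.14, 3.14, 3.14, 3.14].

### API

Orientations are given as a unit quaternion [w, x, y, z].
In Python, from plant import arm gives the robot as it stands. The module is installed in compiled form; this text tells all that it offers.
- The arm moves only by the tool jog_arm, never from a script. Its argument "moves" is text: rows parted by semicolons, each of 7 numbers parted by spaces: the turn, a rotation vector about the tool's x, y, z scaled (see below), then the shift along the tool's x, y, z scaled (see below), then the opening, from 0 (shut) to 1 (fully open). In form: rx ry rz tx ty tz gripper; .... A call has 1 to 8 rows; each row shifts and turns the commanded pose from where the row before left it, along the tool's axes as they then stand; what a row does not reach is not made up. The controller multiplies each number of a shift by 400 mm and each number of a turn by pi rad. A row lasts 1/10 s, in which the tool goes at most 50 mm and 8.59 degrees, less where a joint would pass 70% of its speed; a pose out of reach is approached as far as the arm can. A call with a number of a shift or a turn outside -1 to 1 is refused whole. A call with a gripper value outside its range is refused whole. The fingers move at their own pace and stop on an object; "force" is the grip in N (left out, the last holds). Time passes only in rows, so rows that do not move let the fingers close. It gives the time, the measured TCP pose, the force, the opening and the grip force at its end, in the units of the state.
- arm.get_obs(): the state, without advancing time (a new reading comes with each control period).
- arm.get_image(name): name is "scene" or "top" or "wrist"; returns the picture (384x512x3 uint8, red, green, blue); there is no depth.
- arm.get_calibration(name): a dict with "K" (3x3 intrinsics, pixels), "rvec" (rotation vector, rad) and "tvec" (3), from world to camera coordinates, as OpenCV has them; the wrist camera has in their place "tool_from_camera" (4x4, takes a point from camera to tool coordinates, whose origin is the TCP and whose axes are the flange's). Camera axes: x right, y down, z forward; pixel columns grow to the right and rows downward; lengths in m; the calibration is good to about 2 mm. A picture is of the moment at which its call begins: read the wrist's pose just before it. get_calibration takes no time and is no camera call.
- arm.job_done(): hands the job in; it is judged then, once.
The state is a dict: "time_s": time; "qpos": joint angles; "qd": joint speeds; "tau": joint torques, N m; "tool_pos": TCP position; "ee_rot": TCP orientation; "wrist_force": force on the tool from outside, world axes, zero at the start; "ft_torque": the same for the moment, N m; "width": finger opening in m; "grip_force": force on a finger pad.
Only numpy, scipy, OpenCV 4.12 (cv2) and the standard library are available. Lean on these libraries where they do the work, as an engineer would, in place of code of your own. Each camera call takes 0.05 s, during which the arm holds its last target. There are 200 camera calls.

## Working session

There is one attempt and no reset: what is moved stays moved. The work goes in short steps, Python scripts to look and compute and a tool call to move; the robot and the scene stay as the last step left them, time stands still between calls to the robot, and variables do not carry over. Pictures are saved under pics/ and viewed, at most 16 in all, crops included, and the job is handed in when it is done.

Besides the shell and the picture viewer there is one more tool, called by a JSON object that holds its "op" and its "data", one argument or row to a line. jog_arm: Moves the arm, as the interface text tells. Shifts and turns lie within -1 to 1; 1 stands for 400 mm of shift or pi rad of turn. Its arguments: {"type":"object","properties":{"moves":{"type":"string"},"force":{"type":"number"}},"required":["moves"]}

```bash
mkdir -p pics; cat > h.py <<'E'
import numpy as np, cv2
from plant import arm
from scipy.spatial.transform import Rotation as R
def cal(n):
    c=arm.get_calibration(n);K=np.array(c['K'],float)
    if n=='wrist':
        o=arm.get_obs();q=o['ee_rot'];T=np.eye(4);T[:3,:3]=R.from_quat([q[1],q[2],q[3],q[0]]).as_matrix();T[:3,3]=o['tool_pos']
        W=T@np.array(c['tool_from_camera']);return K,W[:3,:3],W[:3,3]
    Rm=cv2.Rodrigues(np.array(c['rvec'],float))[0];return K,Rm.T,-Rm.T@np.array(c['tvec'],float).ravel()
def ray(C,p):
    K,Rw,o=C;d=Rw@np.linalg.solve(K,np.array([p[0],p[1],1.]));return o,d/np.linalg.norm(d)
def onz(C,p,z):
    o,d=ray(C,p);return o+d*(z-o[2])/d[2]
def proj(C,P):
    K,Rw,o=C;c=K@(Rw.T@(np.array(P)-o));return c[:2]/c[2]
def tri(Cs,ps):
    A=np.zeros((3,3));b=np.zeros(3)
    for C,p in zip(Cs,ps):
        o,d=ray(C,p);M=np.eye(3)-np.outer(d,d);A+=M;b+=M@o
    X=np.linalg.solve(A,b);return X,[float(np.linalg.norm(proj(C,X)-p)) for C,p in zip(Cs,ps)]
def save(n,f):
    C=cal(n);im=arm.get_image(n)[:,:,::-1].copy();cv2.imwrite('pics/'+f+'.png',im);return C,im
E
python3 - <<'E'
from h import *
o=arm.get_obs();print(o)
for n in('top','scene'):
    C,im=save(n,n+'0');print(n,C[2],C[1][:,2],C[0][0,0])
E
ls pics
```

```text
{'time_s': 0.0, 'qpos': array([-1.41409197e+00,  2.45774270e-01,  1.55900010e+00, -2.89535668e-05,
        1.33868622e+00, -1.74170739e-01]), 'qd': array([ 0.0005649 , -0.00035412, -0.00059051, -0.00149371,  0.0008501 ,
       -0.00126953]), 'tau': array([-2.20421816e-04, -4.15834272e+01, -3.14602125e+01,  6.83888141e-02,
        3.32212576e-02, -1.49178272e-04]), 'tool_pos': array([ 0.21102627, -0.61416195,  0.2043783 ]), 'ee_rot': array([-9.34057585e-04,  9.86345412e-01,  1.64687147e-01, -5.92847266e-06]), 'wrist_force': array([ 0.78333793, -0.43597704, -0.45720533]), 'ft_torque': array([ 0.01011915, -0.00541621,  0.02455809]), 'grip_force': 0.0, 'width': 0.09379160182444041}
top [0.3692418  0.01198305 1.1687074 ] [ 0.10096792  0.00882733 -0.99485052] 363.4259030557928
scene [ 1.53585174 -0.01306873  0.82916585] [-0.82219019  0.02040916 -0.56884686] 422.0708851516877
scene0.png
top0.png
```

View pics/top0.png

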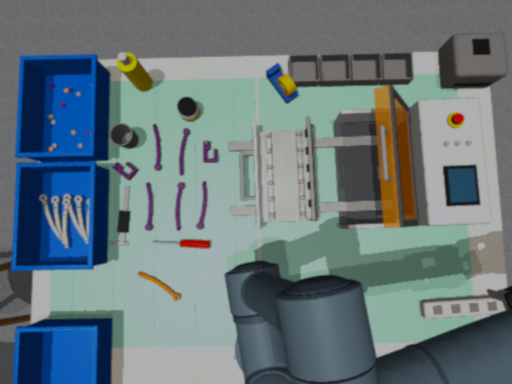

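View pics/scene0.png

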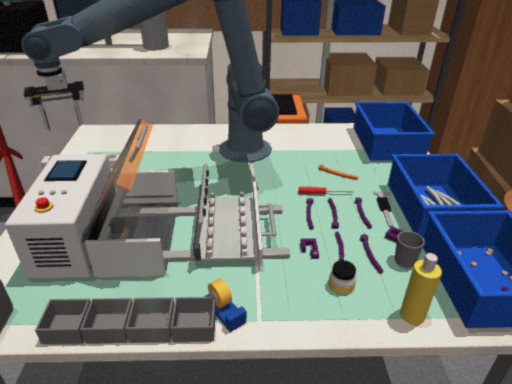

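```bash
cat > m.py <<'E'
from h import *
def mask(im):
    h=cv2.cvtColor(im,cv2.COLOR_BGR2HSV);return cv2.inRange(h,(130,70,25),(172,255,255))
def blobs(im,amin=60):
    n,l,s,c=cv2.connectedComponentsWithStats(mask(im));return [(l==i,s[i],c[i]) for i in range(1,n) if s[i][4]>=amin]
def lever(C,b,z):
    "ends, stem centre and direction on plane z (world)"
    ys,xs=np.nonzero(b);P=np.array([onz(C,(x,y),z)[:2] for x,y in zip(xs,ys)])
    m=P.mean(0);w,v=np.linalg.eigh(np.cov((P-m).T));a=v[:,1];n=np.array([-a[1],a[0]])
    t=(P-m)@a;L=t.max()-t.min();mid=(t.max()+t.min())/2
    # eye end: the one with more area in outer 24 mm
    hi=(t>t.max()-.024).sum();lo=(t<t.min()+.024).sum()
    if lo>hi: a=-a;n=-n;t=-t;mid=-mid
    s=P[(t>t.max()-.0785-.026)&(t<t.max()-.0785+.026)]   # about origin +-26 mm
    e=P[t>t.max()-.024];k=P[t<t.min()+.014]
    ms=s.mean(0);ws,vs=np.linalg.eigh(np.cov((s-ms).T));d=vs[:,1]*np.sign(vs[:,1]@a)
    return dict(L=L,ratio=max(hi,lo)/min(hi,lo),eye=e.mean(0),ball=k.mean(0),stem=ms,dir=d,ang=np.degrees(np.arctan2(d[1],d[0])),W=4*np.sqrt(w[0]))
E
python3 - <<'E'
from m import *
for n in('top','scene'):
    im=cv2.imread(f'pics/{n}0.png');C=cal(n)
    for b,s,c in blobs(im,25):
        r=lever(C,b,.01);print(n,s[4],c.round(),'L%.3f ratio%.2f'%(r['L'],r['ratio']),'eye',r['eye'].round(3),'ball',r['ball'].round(3),'stem',r['stem'].round(3),'ang%.0f'%r['ang'])
im=cv2.imread('pics/top0.png')
a=cv2.resize(im[110:250,100:225],None,fx=3,fy=3,interpolation=3);b=cv2.resize(im[80:240,225:425],None,fx=2.1,fy=2.62,interpolation=3)
cv2.imwrite('pics/c1.png',np.hstack([a,cv2.resize(b,(420,420))]))
E
```

```text
top 140 [157. 149.] L0.147 ratio1.65 eye [0.577 0.35 ] ball [0.705 0.36 ] stem [0.644 0.349] ang-178
top 137 [183. 150.] L0.149 ratio1.33 eye [0.686 0.258] ball [0.556 0.274] stem [0.619 0.272] ang-7
top 132 [209. 153.] L0.069 ratio1.38 eye [0.597 0.177] ball [0.643 0.192] stem [0.642 0.191] ang122
top 137 [125. 170.] L0.072 ratio1.37 eye [0.559 0.435] ball [0.577 0.483] stem [0.575 0.48 ] ang-168
top 148 [149. 207.] L0.148 ratio1.48 eye [0.384 0.376] ball [0.515 0.38 ] stem [0.452 0.373] ang-179
top 144 [178. 205.] L0.148 ratio1.45 eye [0.509 0.275] ball [0.379 0.283] stem [0.44  0.285] ang-4
top 139 [203. 207.] L0.148 ratio1.55 eye [0.385 0.213] ball [0.514 0.2  ] stem [0.452 0.2  ] ang172
scene 96 [309. 213.] L0.156 ratio1.43 eye [0.386 0.213] ball [0.523 0.199] stem [0.451 0.199] ang173
scene 102 [334. 214.] L0.151 ratio1.86 eye [0.517 0.273] ball [0.382 0.282] stem [0.449 0.285] ang-5
scene 107 [362. 212.] L0.156 ratio1.18 eye [0.386 0.376] ball [0.522 0.379] stem [0.45  0.371] ang180
scene 133 [393. 233.] L0.061 ratio1.14 eye [0.575 0.432] ball [0.54  0.456] stem [0.538 0.458] ang57
scene 101 [340. 246.] L0.127 ratio1.06 eye [0.562 0.273] ball [0.669 0.263] stem [0.629 0.271] ang173
scene 164 [370. 253.] L0.156 ratio1.11 eye [0.579 0.349] ball [0.714 0.36 ] stem [0.644 0.348] ang-176
scene 181 [310. 246.] L0.084 ratio2.03 eye [0.591 0.178] ball [0.653 0.192] stem [0.645 0.191] ang173
```

View pics/c1.png

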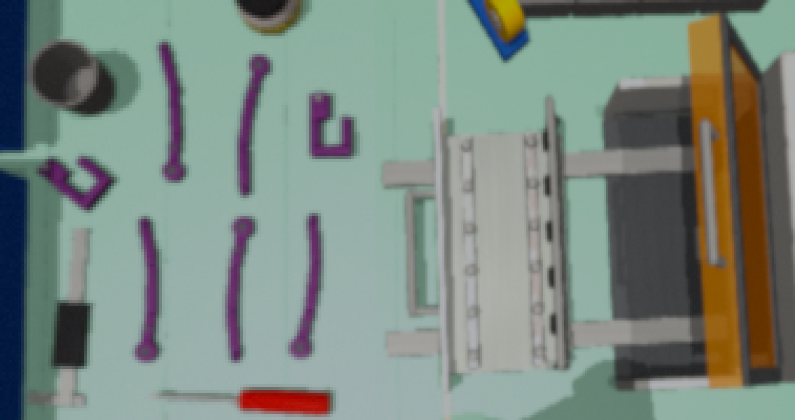

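```bash
cat >> h.py <<'E'
def pose():
    o=arm.get_obs();q=o['ee_rot'];return np.array(o['tool_pos']),R.from_quat([q[1],q[2],q[3],q[0]]),o
def down(th):
    th=np.radians(th);x=np.array([np.cos(th),np.sin(th),0]);z=np.array([0,0,-1.]);return R.from_matrix(np.c_[x,np.cross(z,x),z])
def plan(p1,th,g,N=None,start=None,vmax=.045):
    p0,r0,o=pose()
    if start: p0,r0=np.array(start[0],float),down(start[1])
    p1=np.array(p1,float);r1=down(th);rv=(r0.inv()*r1).as_rotvec()
    N=N or int(max(1,np.ceil(np.linalg.norm(p1-p0)/vmax),np.ceil(np.degrees(np.linalg.norm(rv))/8)))
    out=[]
    for i in range(N):
        ri=r0*R.from_rotvec(rv*i/N);s=ri.inv().apply((p1-p0)/N)/.4;t=rv/N/np.pi
        out.append(' '.join('%g'%(round(v,4)+0) for v in [*t,*s,g]))
    q=o['qpos'];print(N,'rows; at',p0.round(4),'deg',np.degrees(np.linalg.norm(rv)).round(1),'q6 %.2f'%q[5])
    for i in range(0,N,8):print('; '.join(out[i:i+8]))
E
python3 - <<'E'
from h import *
C=cal('top')
for p in [(269,177),(301,177),(285,140),(285,217),(243,177),(312,177),(383,150)]: print(p,onz(C,p,.05).round(3))
print(np.array(arm.get_calibration('wrist')['tool_from_camera']).round(3),arm.get_calibration('wrist')['K'])
plan((.5,-.05,.42),90,1)
E
```

```text
(269, 177) [ 0.527 -0.009  0.05 ]
(301, 177) [ 0.525 -0.108  0.05 ]
(285, 140) [ 0.643 -0.062  0.05 ]
(285, 217) [ 0.402 -0.056  0.05 ]
(243, 177) [0.529 0.072 0.05 ]
(312, 177) [ 0.525 -0.142  0.05 ]
(383, 150) [ 0.605 -0.366  0.05 ]
[[-0.    -0.962 -0.272  0.078]
 [ 1.    -0.001  0.001  0.001]
 [-0.001 -0.272  0.962 -0.179]
 [ 0.     0.     0.     1.   ]] [[336.91536258   0.         258.73652031]
 [  0.         336.91536258 185.8265905 ]
 [  0.           0.           1.        ]]
15 rows; at [ 0.211  -0.6142  0.2045] deg 71.0 q6 -0.17
0 0 -0.0263 0.0761 -0.0734 -0.0358 1; 0 0 -0.0263 0.0819 -0.0668 -0.0358 1; 0 0 -0.0263 0.0871 -0.0598 -0.0358 1; 0 0 -0.0263 0.0918 -0.0524 -0.0358 1; 0 0 -0.0263 0.0958 -0.0447 -0.0358 1; 0 0 -0.0263 0.0991 -0.0366 -0.0358 1; 0 0 -0.0263 0.1018 -0.0283 -0.0358 1; 0 0 -0.0263 0.1038 -0.0198 -0.0359 1
0 0 -0.0263 0.1051 -0.0111 -0.0359 1; 0 0 -0.0263 0.1056 -0.0024 -0.0359 1; 0 0 -0.0263 0.1055 0.0063 -0.0359 1; 0 0 -0.0263 0.1046 0.015 -0.0359 1; 0 0 -0.0263 0.103 0.0236 -0.0359 1; 0 0 -0.0263 0.1007 0.032 -0.0359 1; 0 0 -0.0263 0.0977 0.0402 -0.0359 1
```

```bash
python3 - <<'E'
from h import *
plan((.25,-.55,.48),19,1)
plan((.5,-.05,.45),90,1,start=((.25,-.55,.48),19))
E
```

```text
7 rows; at [ 0.211  -0.6142  0.2045] deg 0.1 q6 -0.17
-0.0001 0 0 0.0206 -0.0173 -0.0984 1; -0.0001 0 0 0.0206 -0.0173 -0.0984 1; -0.0001 0 0 0.0206 -0.0173 -0.0984 1; -0.0001 0 0 0.0206 -0.0173 -0.0984 1; -0.0001 0 0 0.0206 -0.0172 -0.0984 1; -0.0001 0 0 0.0206 -0.0172 -0.0984 1; -0.0001 0 0 0.0206 -0.0172 -0.0984 1
13 rows; at [ 0.25 -0.55  0.48] deg 71.0 q6 -0.17
0 0 -0.0303 0.0768 -0.0753 0.0058 1; 0 0 -0.0303 0.0836 -0.0676 0.0058 1; 0 0 -0.0303 0.0896 -0.0594 0.0058 1; 0 0 -0.0303 0.0949 -0.0506 0.0058 1; 0 0 -0.0303 0.0993 -0.0413 0.0058 1; 0 0 -0.0303 0.1027 -0.0317 0.0058 1; 0 0 -0.0303 0.1053 -0.0217 0.0058 1; 0 0 -0.0303 0.1069 -0.0116 0.0058 1
0 0 -0.0303 0.1075 -0.0014 0.0058 1; 0 0 -0.0303 0.1071 0.0088 0.0058 1; 0 0 -0.0303 0.1058 0.019 0.0058 1; 0 0 -0.0303 0.1035 0.029 0.0058 1; 0 0 -0.0303 0.1003 0.0387 0.0058 1
```

{"op": "jog_arm", "data": {
  "moves": "0 0 0 0.02 -0.017 -0.098 1; 0 0 0 0.02 -0.017 -0.098 1; 0 0 0 0.02 -0.017 -0.098 1; 0 0 0 0.02 -0.017 -0.098 1; 0 0 0 0.02 -0.017 -0.098 1; 0 0 0 0.02 -0.017 -0.098 1; 0 0 0 0.02 -0.017 -0.098 1",
  "force": 10
}}

```text
time_s: 0.8
tool_pos: [0.2487, -0.5508, 0.481]
ee_rot: [-0.0, 0.986, 0.165, -0.0]
wrist_force: [0.2, -1.1, 1.2]
width: 0.0942
grip_force: 0.0
```

{"op": "jog_arm", "data": {
  "moves": "0 0 -0.03 0.077 -0.075 0.006 1; 0 0 -0.03 0.084 -0.068 0.006 1; 0 0 -0.03 0.09 -0.06 0.006 1; 0 0 -0.03 0.095 -0.05 0.006 1; 0 0 -0.03 0.1 -0.04 0.006 1; 0 0 -0.03 0.103 -0.032 0.006 1; 0 0 -0.03 0.105 -0.022 0.006 1; 0 0 -0.03 0.107 -0.012 0.006 1"
}}

```text
time_s: 1.6
tool_pos: [0.4049, -0.2425, 0.4602]
ee_rot: [-0.0, 0.856, 0.518, -0.0]
wrist_force: [0.2, 0.4, -0.4]
width: 0.0943
grip_force: 0.0
```

{"op": "jog_arm", "data": {
  "moves": "0 0 -0.03 0.108 0 0.006 1; 0 0 -0.03 0.107 0.009 0.006 1; 0 0 -0.03 0.106 0.019 0.006 1; 0 0 -0.03 0.104 0.029 0.006 1; 0 0 -0.03 0.1 0.039 0.006 1; 0 0 0 0 0 0 1; 0 0 0 0 0 0 1; 0 0 0 0 0 0 1"
}}

```text
time_s: 2.4
tool_pos: [0.5035, -0.0537, 0.4485]
ee_rot: [-0.0, 0.713, 0.701, -0.0]
wrist_force: [-0.1, 0.2, 0.4]
width: 0.094
grip_force: 0.0
```

```bash
python3 - <<'E'
from h import *
C,im=save('wrist','w1');np.savez('w1.npz',K=C[0],R=C[1],o=C[2]);p,r,o=pose();print(p,np.degrees(r.as_matrix()[:2,0]),o['qpos'],o['time_s'])
# where expected nests project
for P in [(.527,-.06,.05),(.627,-.06,.05),(.427,-.06,.05),(.529,.072,.05)]:print(proj(C,P).round())
E
```

```text
[ 0.50342174 -0.05404087  0.4486693 ] [ 0.96108116 57.28771714] [-3.31087347e-01 -1.85463895e-01  1.56592880e+00 -2.10224294e-04
  1.76110075e+00 -3.14352294e-01] 2.45
[273. 141.]
[331. 140.]
[214. 142.]
[274.  59.]
```

View pics/w1.png

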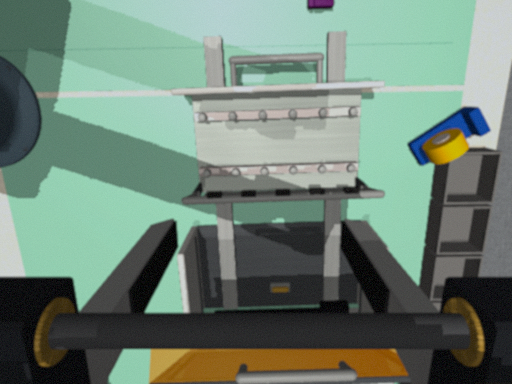

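{"op": "jog_arm", "data": {
  "moves": "0 0 0 0.017 0.012 0.075 1; 0 0 0 0.017 0.012 0.075 1; 0 0 0 0.017 0.012 0.075 1; 0 0 0 0.017 0.012 0.075 1; 0 0 0 0.017 0.012 0.075 1; 0 0 0 0 0 0 1; 0 0 0 0 0 0 1"
}}

```text
time_s: 3.15
tool_pos: [0.5281, -0.0204, 0.2992]
ee_rot: [-0.0, 0.713, 0.701, -0.0]
wrist_force: [-0.5, -0.8, 1.0]
width: 0.0943
grip_force: 0.0
```

```bash
python3 - <<'E'
from h import *
C,im=save('wrist','w2');np.savez('w2.npz',K=C[0],R=C[1],o=C[2]);print(C[2])
cr1=cv2.resize(cv2.imread('pics/w1.png')[40:220,170:400],None,fx=2.2,fy=2.2,interpolation=3)[:, :400*2]
a=im[0:300,120:420]
print(cr1.shape)
cv2.imwrite('pics/c2.png',cv2.resize(im[0:280,110:430],(800,600)[:2] if 0 else (685,600),interpolation=3));cv2.imwrite('pics/c3.png',cv2.resize(cr1,None,fx=1.5,fy=1.5))
E
```

```text
[0.52890875 0.05783058 0.47782867]
(396, 506, 3)
```

View pics/c2.png

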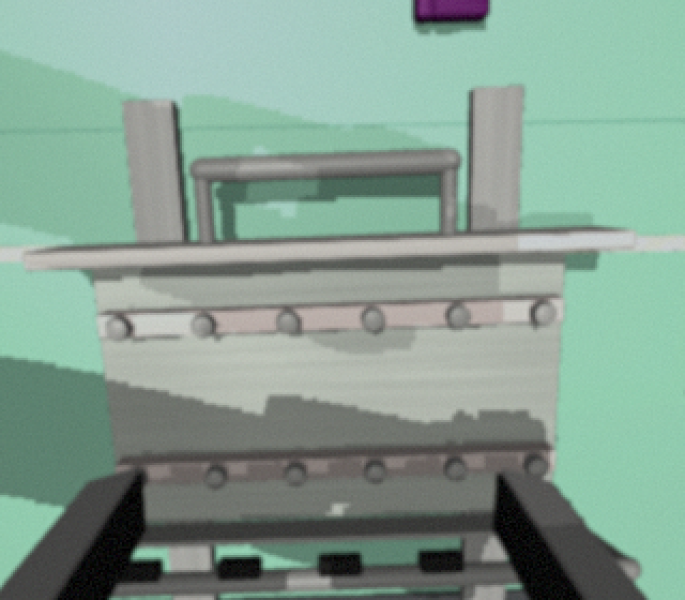

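View pics/c3.png

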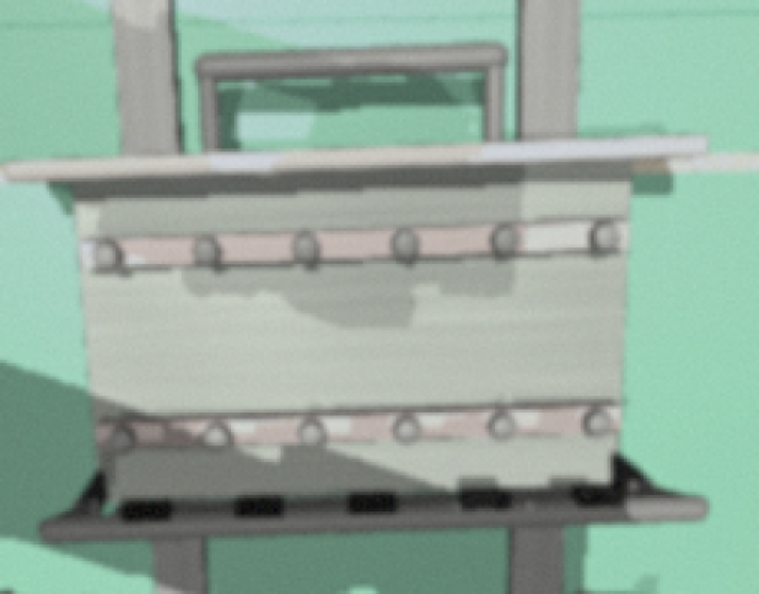

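```bash
python3 - <<'E'
from h import *
def ld(f):
    d=np.load(f);return d['K'],d['R'],d['o']
C1,C2=ld('w1.npz'),ld('w2.npz')
a=lambda p:(p[0]/3.3+170,p[1]/3.3+40)
b=lambda p:(p[0]/2.1406+110,p[1]/2.1429)
F1=[(107,252),(206,250),(305,246),(405,243),(505,238),(605,236)];F2=[(119,326),(203,324),(288,320),(373,318),(458,314),(543,312)]
B1=[(216,432),(312,431),(407,428),(502,424),(598,421)];B2=[(214,475),(295,473),(374,470),(455,467),(536,465)]
X=[]
for p,q in list(zip(F1,F2))+list(zip(B1,B2))+[((203,65),(197,166)),((502,55),(455,157))]:
    P,e=tri([C1,C2],[a(p),b(q)]);X.append(P);print(P.round(4),np.round(e,1))
X=np.array(X)
# planar refit with z = pin tops 0.064 in view 2 and view1
for C,f,PF,PB in((C1,a,F1,B1),(C2,b,F2,B2)):
    Q=np.array([onz(C,f(p),.062)[:2] for p in PF+PB])
    M=np.array([(-.048,y) for y in(-.125,-.075,-.025,.025,.075,.125)]+[(.048,y) for y in(-.075,-.025,.025,.075,.125)])
    # model x -> -world y approx, model y -> +world x
    mm,qm=M.mean(0),Q.mean(0);U,S,V=np.linalg.svd((M-mm).T@(Q-qm));Rr=V.T@U.T
    print('R',Rr.round(4),'t',(qm-Rr@mm).round(4),'res',(np.linalg.norm(Q-qm-(M-mm)@Rr.T,axis=1)*1e3).round(1),'scale',S.sum()/((M-mm)**2).sum(),'ang',np.degrees(np.arctan2(Rr[1,0],Rr[0,0])))
E
```

```text
[ 0.4098 -0.016   0.0551] [0.1 0.1]
[ 0.4597 -0.0158  0.0548] [0.2 0.2]
[ 0.5098 -0.0151  0.0493] [0.1 0.2]
[ 0.5606 -0.0143  0.0511] [0.1 0.1]
[ 0.6112 -0.0127  0.0511] [0.1 0.2]
[ 0.6627 -0.0128  0.048 ] [0.1 0.2]
[ 0.462  -0.1086  0.0622] [0.1 0.2]
[ 0.512  -0.1099  0.0576] [0.2 0.2]
[ 0.5618 -0.1096  0.0554] [0.4 0.5]
[ 0.6123 -0.1085  0.055 ] [0.2 0.2]
[ 0.6625 -0.1075  0.0562] [0.2 0.2]
[0.461  0.073  0.0493] [0.5 0.7]
[0.6135 0.0777 0.0123] [0.2 0.2]
R [[ 0.0181  0.9998]
 [-0.9998  0.0181]] t [ 0.5358 -0.0611] res [1.1 1.1 0.7 1.  0.6 1.3 1.8 0.8 0.4 1.  0.9] scale 0.9908822586536358 ang -88.96406289806852
R [[ 0.0174  0.9998]
 [-0.9998  0.0174]] t [ 0.5355 -0.06  ] res [2.  1.4 0.7 0.8 0.7 1.6 0.9 0.7 1.  1.3 1.1] scale 0.987960472916907 ang -89.00360552573967
```

{"op": "jog_arm", "data": {
  "moves": "0 0 0 0.113 0 -0.025 0.45; 0 0 0 0.113 0 -0.025 0.45; 0 0 0 0.113 0 -0.025 0.45; 0 0 0 0.113 0 -0.025 0.45; 0 0 0 0.113 0 -0.025 0.45; 0 0 0 0.113 0 -0.025 0.45; 0 0 0 0 0 0 0.45; 0 0 0 0 0 0 0.45"
}}

```text
time_s: 4.0
tool_pos: [0.5329, 0.252, 0.3611]
ee_rot: [0.001, 0.712, 0.702, 0.001]
wrist_force: [0.6, -0.1, -0.3]
width: 0.0426
grip_force: 0.0
```

```bash
python3 - <<'E'
from m import *
C,im=save('wrist','w3')
for b,s,c in blobs(im,300):
    r=lever(C,b,.009);print(s[4],s[:4],c.round(),'L%.3f ratio%.2f'%(r['L'],r['ratio']),'eye',r['eye'].round(3),'ball',r['ball'].round(3),'stem',r['stem'].round(4),'ang%.1f'%r['ang'])
E
```

```text
487 [258   0  40  30] [276.  13.] L0.055 ratio1.02 eye [0.576 0.433] ball [0.543 0.443] stem [0.5366 0.4441] ang79.2
833 [147  52 105  16] [197.  61.] L0.154 ratio1.45 eye [0.383 0.376] ball [0.517 0.379] stem [0.449  0.3709] ang179.9
754 [278  64 103  21] [327.  76.] L0.153 ratio1.36 eye [0.576 0.348] ball [0.709 0.36 ] stem [0.6429 0.3475] ang-177.0
677 [153 119  99  17] [205. 124.] L0.153 ratio1.44 eye [0.511 0.273] ball [0.377 0.281] stem [0.4449 0.2834] ang-4.3
662 [268 125  97  20] [318. 132.] L0.153 ratio1.37 eye [0.688 0.256] ball [0.555 0.272] stem [0.6228 0.2701] ang-7.8
613 [158 162  96  18] [203. 173.] L0.153 ratio1.52 eye [0.383 0.212] ball [0.517 0.198] stem [0.4483 0.1987] ang173.0
599 [292 173  43  28] [309. 184.] L0.077 ratio1.52 eye [0.597 0.171] ball [0.648 0.193] stem [0.6422 0.191 ] ang167.4
```

View pics/w3.png

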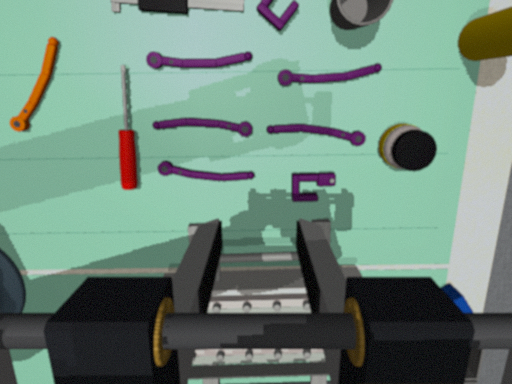

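```bash
cat > g.py <<'E'
from h import *
X=np.array([.0177,-.9998]);Y=np.array([.9998,.0177]);N0=np.array([.5357,-.0605])
def grasp(eye,ball,stem,sang,xg=-.012):
    eye,ball,stem=map(np.array,(eye,ball,stem));v=eye-ball;phi=np.degrees(np.arctan2(v[1],v[0]))
    a=v/np.linalg.norm(v);n=np.array([-a[1],a[0]]);O=ball+v*73/138;s=(stem-O)@n
    G=O+xg*a+n*s;d=(sang-phi+180)%360-180
    return G,phi,(phi+180)%360,s,d
def place(ny,s,xg=-.012,ox=.004): return N0+(ox+xg)*X+(ny+s)*Y
E
python3 - <<'E'
from g import *
d={'E':((.383,.212),(.517,.198),(.4483,.1987),173.),'D':((.511,.273),(.377,.281),(.4449,.2834),-4.3),'C':((.383,.376),(.517,.379),(.449,.3709),179.9),'B':((.688,.256),(.555,.272),(.6228,.2701),-7.8),'A':((.576,.348),(.709,.36),(.6429,.3475),-177.)}
ny=dict(E=-.1,D=-.05,C=0,B=.1,A=.05)
for k in d:
    G,phi,th,s,dd=grasp(*d[k]);print(k,'G',G.round(4),'phi%.1f th%.1f s%.4f d%.1f'%(phi,th,s,dd),'place',place(ny[k],s).round(4))
dd=np.load('w1.npz');C=(dd['K'],dd['R'],dd['o']);p=(170+374/3.3,40+518/3.3)
for b in np.arange(1.2,1.6,.05):
    P=N0+(.08-.08*np.cos(b))*X;print(round(b,2),proj(C,[P[0],P[1],.078+.08*np.sin(b)]).round(1),p)
plan((*grasp(*d['E'])[0],.12),-6,.45)
E
```

```text
E G [0.4574 0.1978] phi174.0 th354.0 s0.0064 d-1.0 place [ 0.442  -0.0542]
D G [0.4363 0.2839] phi-3.4 th176.6 s0.0064 d-0.9 place [ 0.492  -0.0533]
C G [0.4583 0.3711] phi-178.7 th1.3 s0.0066 d-1.4 place [ 0.5421 -0.0524]
B G [0.6142 0.2711] phi-6.9 th173.1 s0.0062 d-0.9 place [ 0.6417 -0.0506]
A G [0.6512 0.3482] phi-174.8 th5.2 s0.0065 d-2.2 place [ 0.5921 -0.0515]
1.2 [282.2 186.2] (283.33333333333337, 196.96969696969697)
1.25 [282.3 189. ] (283.33333333333337, 196.96969696969697)
1.3 [282.4 191.7] (283.33333333333337, 196.96969696969697)
1.35 [282.5 194.4] (283.33333333333337, 196.96969696969697)
1.4 [282.6 197.1] (283.33333333333337, 196.96969696969697)
1.45 [282.6 199.8] (283.33333333333337, 196.96969696969697)
1.5 [282.7 202.5] (283.33333333333337, 196.96969696969697)
1.55 [282.7 205.1] (283.33333333333337, 196.96969696969697)
1.6 [282.8 207.6] (283.33333333333337, 196.96969696969697)
12 rows; at [0.5328 0.2511 0.3602] deg 95.1 q6 0.26
0 -0.0001 0.044 -0.0114 -0.0156 0.05 0.45; 0 -0.0001 0.044 -0.0134 -0.0139 0.05 0.45; 0 -0.0001 0.044 -0.0152 -0.0119 0.05 0.45; 0 -0.0001 0.044 -0.0167 -0.0097 0.05 0.45; 0 -0.0001 0.044 -0.0179 -0.0073 0.05 0.45; 0 -0.0001 0.044 -0.0187 -0.0048 0.05 0.45; 0 -0.0001 0.044 -0.0192 -0.0022 0.05 0.45; 0 -0.0001 0.044 -0.0193 0.0005 0.05 0.45
0 -0.0001 0.044 -0.019 0.0032 0.05 0.45; 0 -0.0001 0.044 -0.0184 0.0058 0.05 0.45; 0 -0.0001 0.044 -0.0174 0.0083 0.05 0.45; 0 -0.0001 0.044 -0.0161 0.0106 0.05 0.45
```

{"op": "jog_arm", "data": {
  "moves": "0 0 0.044 -0.011 -0.016 0.05 0.45; 0 0 0.044 -0.013 -0.014 0.05 0.45; 0 0 0.044 -0.015 -0.012 0.05 0.45; 0 0 0.044 -0.017 -0.01 0.05 0.45; 0 0 0.044 -0.018 -0.007 0.05 0.45; 0 0 0.044 -0.019 -0.005 0.05 0.45; 0 0 0.044 -0.019 -0.002 0.05 0.45; 0 0 0.044 -0.019 0 0.05 0.45",
  "force": 10
}}

```text
time_s: 4.85
tool_pos: [0.4816, 0.2146, 0.1984]
ee_rot: [0.0, 0.976, 0.219, 0.0]
wrist_force: [0.1, -0.3, -0.2]
width: 0.0424
grip_force: 0.0
```

{"op": "jog_arm", "data": {
  "moves": "0 0 0.044 -0.019 0.003 0.05 0.45; 0 0 0.044 -0.018 0.006 0.05 0.45; 0 0 0.044 -0.017 0.008 0.05 0.45; 0 0 0.044 -0.016 0.01 0.05 0.45; 0 0 0 0 0 0 0.45; 0 0 0 0 0 0 0.45"
}}

```text
time_s: 5.45
tool_pos: [0.4572, 0.1981, 0.1194]
ee_rot: [-0.0, 0.999, -0.051, 0.0]
wrist_force: [-0.2, -0.2, 0.7]
width: 0.0423
grip_force: 0.0
```

```bash
python3 - <<'E'
from m import *
C,im=save('wrist','w4')
for b,s,c in blobs(im,300):
    r=lever(C,b,.009);print(s[4],s[:4],c.round(),'L%.3f ratio%.2f'%(r['L'],r['ratio']),'eye',r['eye'].round(3),'ball',r['ball'].round(3),'stem',r['stem'].round(4),'ang%.1f'%r['ang'])
plan((.4574,.1978,.004),-6.3,.45)
E
```

```text
1544 [37  0 39 77] [54. 40.] L0.056 ratio1.24 eye [0.575 0.347] ball [0.613 0.345] stem [0.6179 0.3455] ang-94.0
1381 [134   0  31  89] [149.  42.] L0.066 ratio1.21 eye [0.601 0.273] ball [0.554 0.271] stem [0.5537 0.2709] ang7.2
1178 [236   0  60  26] [265.  12.] L0.046 ratio1.11 eye [0.594 0.189] ball [0.594 0.161] stem [nan nan] angnan
2147 [240 105  25 168] [255. 190.] L0.156 ratio1.03 eye [0.382 0.212] ball [0.518 0.198] stem [0.4476 0.1983] ang172.8
2172 [149 117  34 155] [166. 187.] L0.145 ratio2.36 eye [0.511 0.273] ball [0.387 0.284] stem [0.4458 0.283 ] ang-4.4
2644 [ 32 128  65 161] [ 66. 205.] L0.155 ratio1.31 eye [0.512 0.377] ball [0.379 0.378] stem [0.447  0.3695] ang-0.4
3 rows; at [0.4578 0.1985 0.1201] deg 0.5 q6 1.85
-0.0001 -0.0002 0.0009 -0.0005 0.0007 0.0967 0.45; -0.0001 -0.0002 0.0009 -0.0004 0.0007 0.0967 0.45; -0.0001 -0.0002 0.0009 -0.0004 0.0007 0.0967 0.45m.py:16: RuntimeWarning: Mean of empty slice.
  ms=s.mean(0);ws,vs=np.linalg.eigh(np.cov((s-ms).T));d=vs[:,1]*np.sign(vs[:,1]@a)
  ret = um.true_divide(
  avg = a.mean(axis, **keepdims_kw)
m.py:16: RuntimeWarning: Degrees of freedom <= 0 for slice
  ms=s.mean(0);ws,vs=np.linalg.eigh(np.cov((s-ms).T));d=vs[:,1]*np.sign(vs[:,1]@a)
  c *= np.true_divide(1, fact)
  c *= np.true_divide(1, fact)
```

{"op": "jog_arm", "data": {
  "moves": "0 0 0 0 0.001 0.1 0.45; 0 0 0 0 0.001 0.1 0.45; 0 0 0 0 0 0.06 0.45; 0 0 0 0 0 0.03 0.45; 0 0 0 0 0 0 0.45; 0 0 0 0 0 0 0.05; 0 0 0 0 0 0 0.05; 0 0 0 0 0 0 0.05",
  "force": 10
}}

```text
time_s: 6.3
tool_pos: [0.4578, 0.1986, 0.0041]
ee_rot: [-0.0, 0.999, -0.051, 0.001]
wrist_force: [-0.3, -0.1, -0.6]
width: 0.0216
grip_force: 0.0
```

{"op": "jog_arm", "data": {
  "moves": "0 0 0 0 0 0 0.05; 0 0 0 0 0 -0.03 0.05; 0 0 0 0 0 -0.08 0.05; 0 0 0 0 0 -0.1 0.05; 0 0 0 0 0 -0.1 0.05; 0 0 0 0 0 -0.04 0.05; 0 0 0 0 0 0 0.05"
}}

```text
time_s: 7.0
tool_pos: [0.4587, 0.1988, 0.1467]
ee_rot: [-0.001, 0.999, -0.051, 0.004]
wrist_force: [0.9, 0.1, -1.1]
width: 0.0129
grip_force: 10.0
```

```bash
python3 - <<'E'
from g import *
print(arm.get_obs()['width'],arm.get_obs()['grip_force'])
p=place(-.1,.0055);print(p)
q=p-.095*X
plan((*q,.14),91,.05)
plan((*q,.107),91,.05,start=((*q,.14),91));plan((*p,.107),91,.05,start=((*q,.107),91))
E
```

```text
0.012881922842891967 9.981495290994644
[ 0.4410773  -0.05417425]
13 rows; at [0.4587 0.1988 0.1467] deg 96.9 q6 1.86
0.0001 -0.0002 -0.0414 -0.0006 0.0306 0.0012 0.05; 0.0001 -0.0002 -0.0414 -0.0046 0.0303 0.0012 0.05; 0.0001 -0.0002 -0.0414 -0.0084 0.0294 0.0012 0.05; 0.0001 -0.0002 -0.0414 -0.0122 0.0281 0.0012 0.05; 0.0001 -0.0002 -0.0414 -0.0157 0.0263 0.0012 0.05; 0.0001 -0.0002 -0.0414 -0.019 0.024 0.0012 0.05; 0.0001 -0.0002 -0.0414 -0.022 0.0213 0.0012 0.05; 0.0001 -0.0002 -0.0414 -0.0245 0.0183 0.0012 0.05
0.0001 -0.0002 -0.0414 -0.0267 0.015 0.0012 0.05; 0.0001 -0.0002 -0.0414 -0.0284 0.0114 0.0012 0.05; 0.0001 -0.0002 -0.0414 -0.0297 0.0076 0.0012 0.05; 0.0001 -0.0002 -0.0414 -0.0304 0.0037 0.0013 0.05; 0.0001 -0.0002 -0.0414 -0.0306 -0.0003 0.0013 0.05
1 rows; at [0.4394 0.0408 0.14  ] deg 0.0 q6 1.86
0 0 0 0 0 0.0825 0.05
3 rows; at [0.4394 0.0408 0.107 ] deg 0.0 q6 1.86
0 0 0 -0.0792 0 0 0.05; 0 0 0 -0.0792 0 0 0.05; 0 0 0 -0.0792 0 0 0.05
```

{"op": "jog_arm", "data": {
  "moves": "0 0 -0.041 0 0.031 0 0.05; 0 0 -0.041 -0.005 0.03 0 0.05; 0 0 -0.041 -0.008 0.029 0 0.05; 0 0 -0.041 -0.012 0.028 0 0.05; 0 0 -0.041 -0.016 0.026 0 0.05; 0 0 -0.041 -0.019 0.024 0 0.05; 0 0 -0.041 -0.022 0.021 0 0.05; 0 0 -0.041 -0.025 0.018 0 0.05"
}}

```text
time_s: 7.8
tool_pos: [0.4427, 0.101, 0.1412]
ee_rot: [-0.001, 0.893, 0.45, -0.001]
wrist_force: [-0.1, -0.6, -0.7]
width: 0.0125
grip_force: 10.0
```

{"op": "jog_arm", "data": {
  "moves": "0 0 -0.041 -0.027 0.015 0.01 0.05; 0 0 -0.041 -0.028 0.011 0.02 0.05; 0 0 -0.041 -0.03 0.008 0.02 0.05; 0 0 -0.041 -0.03 0.004 0.02 0.05; 0 0 -0.044 -0.031 0 0.02 0.05; 0 0 0 0 0 0 0.05; 0 0 0 0 0 0 0.05"
}}

```text
time_s: 8.5
tool_pos: [0.4353, 0.0409, 0.1059]
ee_rot: [-0.001, 0.705, 0.71, -0.0]
wrist_force: [0.1, -0.0, -1.0]
width: 0.0133
grip_force: 10.0
```

```bash
python3 - <<'E'
from g import *
o=arm.get_obs();print(o['width'],o['grip_force'])
p=place(-.1,.0055)
plan((*p,.107),91,.05)
E
```

```text
0.013312375052671962 9.981559664011002
3 rows; at [0.4353 0.0409 0.1059] deg 0.6 q6 -0.17
-0.0002 -0.0001 -0.0011 -0.0792 0.0043 -0.0009 0.05; -0.0002 -0.0001 -0.0011 -0.0792 0.004 -0.0009 0.05; -0.0002 -0.0001 -0.0011 -0.0792 0.0037 -0.0009 0.05
```

{"op": "jog_arm", "data": {
  "moves": "0 0 -0.003 -0.079 0.004 0 0.05; 0 0 0 -0.079 0.004 0 0.05; 0 0 0 -0.079 0.004 0 0.05; 0 0 0 0 0 0 0.05; 0 0 0 0 0 0.06 0.05; 0 0 0 0 0 0.045 0.05; 0 0 0 0 0 0 0.05; 0 0 0 0 0 0 0.05"
}}

```text
time_s: 9.3
tool_pos: [0.4424, -0.0533, 0.0649]
ee_rot: [-0.0, 0.7, 0.714, 0.0]
wrist_force: [-0.2, -0.4, -0.1]
width: 0.0128
grip_force: 10.0
```

```bash
python3 - <<'E'
from g import *
o=arm.get_obs();print(o['width'],o['grip_force'],o['wrist_force'])
plan((*place(-.1,.0055),.0545),91,.05)
C,im=save('wrist','w5')
E
```

```text
0.012761610229445457 9.981648623943329 [-0.16769954 -0.3729342  -0.07927065]
1 rows; at [ 0.4424 -0.0533  0.0649] deg 0.1 q6 -0.40
-0.0001 -0.0001 0.0008 -0.0022 -0.0034 0.026 0.05
```

View pics/w5.png

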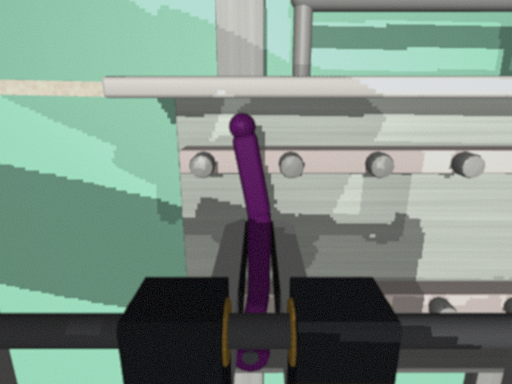

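{"op": "jog_arm", "data": {
  "moves": "0 0 0 -0.002 -0.002 0.014 0.05; 0 0 0 0 0 0.012 0.05; 0 0 0 0 0 0 0.05; 0 0 0 0 0 0 0.32; 0 0 0 0 0 0 0.32; 0 0 0 0 0 0 0.32; 0 0 0 0 0 -0.04 0.32; 0 0 0 0 0 -0.08 0.32"
}}

```text
time_s: 10.15
tool_pos: [0.4395, -0.0542, 0.1007]
ee_rot: [-0.003, 0.7, 0.714, -0.001]
wrist_force: [1.3, 0.1, -0.3]
width: 0.0302
grip_force: 0.0
```

{"op": "jog_arm", "data": {
  "moves": "0 0 0 0 0 -0.1 0.32; 0 0 0 0.05 0 -0.1 0.45; 0 0 0 0.08 0 -0.06 0.45; 0 0 0 0 0 0 0.45; 0 0 0 0 0 0 0.45"
}}

```text
time_s: 10.65
tool_pos: [0.4406, -0.0028, 0.2063]
ee_rot: [0.0, 0.7, 0.715, 0.0]
wrist_force: [0.7, 0.5, -1.8]
width: 0.0426
grip_force: 0.0
```

```bash
cat > look.py <<'E'
from m import *
from g import X,Y,N0
def look(f):
    C,im=save('wrist',f)
    for b,s,c in blobs(im,300):
        r=lever(C,b,.009)
        if r['L']<.12: continue
        if r['eye'][1]<.13: r=lever(C,b,.059)
        e,k=r['eye'],r['ball'];O=k+(e-k)*73/138
        if O[1]<.13: print('NEST O',((O-N0)@X*1e3).round(1),((O-N0)@Y*1e3).round(1),'ang%.1f'%(np.degrees(np.arctan2((e-k)@Y,(e-k)@X))),s[:4]);continue
        print(s[:4],'L%.3f ratio%.2f'%(r['L'],r['ratio']),'eye',e.round(3),'ball',k.round(3),'stem',r['stem'].round(4),'ang%.1f'%r['ang'])
E
python3 - <<'E'
from look import *
from g import *
look('w6')
G,phi,th,s,dd=grasp((.511,.273),(.377,.281),(.4449,.2834),-4.3);print(G)
plan((*G,.13),176.5,.45)
E
```

```text
NEST O 5.9 -101.5 ang0.9 [243 158  21 140]
[0.43628932 0.28391407]
11 rows; at [ 0.44   -0.0031  0.2053] deg 85.4 q6 -0.29
0 0 -0.0431 0.0652 0.0005 0.0171 0.45; 0 0 -0.0431 0.0646 0.0093 0.0171 0.45; 0 0 -0.0431 0.0627 0.0179 0.0171 0.45; 0 0 -0.0431 0.0597 0.0262 0.0171 0.45; 0 0 -0.0431 0.0556 0.034 0.0171 0.45; 0 0 -0.0431 0.0505 0.0412 0.0171 0.45; 0 0 -0.0431 0.0445 0.0477 0.0171 0.45; 0 0 -0.0431 0.0377 0.0533 0.0171 0.45
0 0 -0.0431 0.0301 0.0579 0.0171 0.45; 0 0 -0.0431 0.022 0.0614 0.0171 0.45; 0 0 -0.0431 0.0136 0.0638 0.0171 0.45m.py:16: RuntimeWarning: Mean of empty slice.
  ms=s.mean(0);ws,vs=np.linalg.eigh(np.cov((s-ms).T));d=vs[:,1]*np.sign(vs[:,1]@a)
  ret = um.true_divide(
  avg = a.mean(axis, **keepdims_kw)
m.py:16: RuntimeWarning: Degrees of freedom <= 0 for slice
  ms=s.mean(0);ws,vs=np.linalg.eigh(np.cov((s-ms).T));d=vs[:,1]*np.sign(vs[:,1]@a)
  c *= np.true_divide(1, fact)
  c *= np.true_divide(1, fact)
```

{"op": "jog_arm", "data": {
  "moves": "0 0 -0.043 0.065 0 0.017 0.45; 0 0 -0.043 0.065 0.009 0.017 0.45; 0 0 -0.043 0.063 0.018 0.017 0.45; 0 0 -0.043 0.06 0.026 0.017 0.45; 0 0 -0.043 0.056 0.034 0.017 0.45; 0 0 -0.043 0.05 0.041 0.017 0.45; 0 0 -0.043 0.044 0.048 0.017 0.45; 0 0 -0.043 0.038 0.053 0.017 0.45"
}}

```text
time_s: 11.5
tool_pos: [0.4369, 0.2057, 0.1495]
ee_rot: [-0.002, 0.231, 0.973, -0.001]
wrist_force: [-0.0, 0.7, 0.6]
width: 0.0421
grip_force: 0.0
```

{"op": "jog_arm", "data": {
  "moves": "0 0 -0.043 0.03 0.058 0.017 0.45; 0 0 -0.043 0.022 0.061 0.017 0.45; 0 0 -0.043 0.014 0.064 0.017 0.45; 0 0 0 0 0 0 0.45; 0 0 0 0 0 0 0.45"
}}

```text
time_s: 12.0
tool_pos: [0.4362, 0.283, 0.1298]
ee_rot: [-0.001, 0.034, 0.999, -0.001]
wrist_force: [0.2, 0.5, 0.0]
width: 0.0422
grip_force: 0.0
```

```bash
python3 -W ignore - <<'E'
from look import *
from g import *
look('w7')
G,phi,th,s,dd=grasp((.511,.273),(.377,.281),(.4449,.2834),-4.3);print(G)
plan((*G,.004),176.3,.45)
E
```

```text
[349 100  28 161] L0.153 ratio1.97 eye [0.382 0.375] ball [0.516 0.379] stem [0.4482 0.3705] ang-179.7
[244 106  25 162] L0.155 ratio1.04 eye [0.511 0.273] ball [0.376 0.281] stem [0.4453 0.2836] ang-4.5
[0.43628932 0.28391407]
3 rows; at [0.4366 0.2828 0.1304] deg 0.2 q6 -1.15
-0.0001 -0.0002 -0.0003 0.0002 0.001 0.1053 0.45; -0.0001 -0.0002 -0.0003 0.0002 0.001 0.1053 0.45; -0.0001 -0.0002 -0.0003 0.0003 0.0009 0.1053 0.45
```

{"op": "jog_arm", "data": {
  "moves": "0 0 0 0 0.002 0.1 0.45; 0 0 0 0 0.001 0.1 0.45; 0 0 0 0 0 0.08 0.45; 0 0 0 0 0 0.036 0.45; 0 0 0 0 0 0 0.45; 0 0 0 0 0 0 0.05; 0 0 0 0 0 0 0.05; 0 0 0 0 0 0 0.05",
  "force": 10
}}

```text
time_s: 12.85
tool_pos: [0.4384, 0.2858, 0.0068]
ee_rot: [0.002, 0.033, 0.999, 0.001]
wrist_force: [1.2, 1.0, -0.7]
width: 0.0218
grip_force: 0.0
```

{"op": "jog_arm", "data": {
  "moves": "0 0 0 0 0 0 0.05; 0 0 0 0 0 -0.03 0.05; 0 0 0 0 0 -0.08 0.05; 0 0 0 0 0 -0.1 0.05; 0 0 0 0 0 -0.1 0.05; 0 0 0 0 0 -0.04 0.05; 0 0 0 0 0 0 0.05"
}}

```text
time_s: 13.55
tool_pos: [0.439, 0.2863, 0.1492]
ee_rot: [0.003, 0.032, 0.999, 0.001]
wrist_force: [-0.6, 0.1, -1.2]
width: 0.013
grip_force: 10.0
```

```bash
python3 - <<'E'
from g import *
o=arm.get_obs();print(o['width'],o['grip_force'])
p=place(-.05,.0055);q=p-.095*X
plan((*q,.110),91,.05)
plan((*p,.107),91,.05,start=((*q,.110),91))
E
```

```text
0.012977691048670123 9.981566816568375
11 rows; at [0.439  0.2863 0.1492] deg 85.3 q6 -1.14
0.0002 0.0001 0.0431 -0.015 -0.0548 0.0089 0.05; 0.0002 0.0001 0.0431 -0.0222 -0.0522 0.0089 0.05; 0.0002 0.0001 0.0431 -0.0291 -0.0487 0.0089 0.05; 0.0002 0.0001 0.0431 -0.0354 -0.0444 0.0089 0.05; 0.0002 0.0001 0.0431 -0.041 -0.0392 0.009 0.05; 0.0002 0.0001 0.0431 -0.0459 -0.0333 0.009 0.05; 0.0002 0.0001 0.0431 -0.05 -0.0268 0.009 0.05; 0.0002 0.0001 0.0431 -0.0532 -0.0198 0.009 0.05
0.0002 0.0001 0.0431 -0.0554 -0.0124 0.009 0.05; 0.0002 0.0001 0.0431 -0.0565 -0.0048 0.009 0.05; 0.0002 0.0001 0.0431 -0.0567 0.0028 0.0089 0.05
3 rows; at [0.4894 0.0417 0.11  ] deg 0.0 q6 -1.14
0 0 0 -0.0792 0 0.0025 0.05; 0 0 0 -0.0792 0 0.0025 0.05; 0 0 0 -0.0792 0 0.0025 0.05
```

{"op": "jog_arm", "data": {
  "moves": "0 0 0.043 -0.015 -0.055 0.006 0.05; 0 0 0.043 -0.022 -0.052 0.006 0.05; 0 0 0.043 -0.029 -0.049 0.006 0.05; 0 0 0.043 -0.035 -0.044 0.009 0.05; 0 0 0.043 -0.041 -0.039 0.009 0.05; 0 0 0.043 -0.046 -0.033 0.009 0.05; 0 0 0.043 -0.05 -0.027 0.009 0.05; 0 0 0.043 -0.053 -0.02 0.009 0.05"
}}

```text
time_s: 14.35
tool_pos: [0.4722, 0.1068, 0.1183]
ee_rot: [-0.001, 0.544, 0.839, -0.001]
wrist_force: [-0.1, 0.2, -0.1]
width: 0.0127
grip_force: 10.0
```

{"op": "jog_arm", "data": {
  "moves": "0 0 0.043 -0.055 -0.012 0.009 0.05; 0 0 0.043 -0.056 -0.005 0.009 0.05; 0 0 0.043 -0.057 0.003 0.009 0.05; 0 0 0 0 0 0.009 0.05; 0 0 0 0 0 0 0.05; 0 0 0 0 0 0 0.05"
}}

```text
time_s: 14.95
tool_pos: [0.4864, 0.0421, 0.1048]
ee_rot: [-0.001, 0.699, 0.715, -0.0]
wrist_force: [-0.2, -0.7, -0.8]
width: 0.0129
grip_force: 1.0
```

```bash
python3 - <<'E'
from g import *
o=arm.get_obs();print(o['width'],o['grip_force'])
p=place(-.05,.0055,-.01)
plan((*p,.107),91,.05)
E
```

```text
0.01291926982911205 1.007346399128437
3 rows; at [0.4864 0.0421 0.1048] deg 0.3 q6 -0.17
-0.0002 0 0.0005 -0.0812 0.0021 -0.0019 0.05; -0.0002 0 0.0005 -0.0812 0.0022 -0.0019 0.05; -0.0002 0 0.0005 -0.0812 0.0023 -0.0019 0.05
```

{"op": "jog_arm", "data": {
  "moves": "0 0 0 0 0 0 0.05; 0 0 0 0 0 0 0.05; 0 0 0 0 0 0 0.05; 0 0 0 0 0 0 0.05",
  "force": 12
}}

```text
time_s: 15.35
tool_pos: [0.4872, 0.0415, 0.1056]
ee_rot: [0.0, 0.7, 0.714, 0.0]
wrist_force: [-0.2, -0.5, -0.9]
width: 0.0127
grip_force: 12.0
```

```bash
python3 - <<'E'
from m import *
o=arm.get_obs();print(o['width'],o['grip_force'],o['wrist_force'])
a=cv2.imread('pics/w5.png');C,b=save('wrist','w8')
cv2.imwrite('pics/c4.png',np.hstack([a[:,100:480],b[:,100:480]]))
E
```

```text
0.012667677276325699 11.999415904283524 [-0.21935427 -0.45761602 -0.86636663]
```

View pics/c4.png

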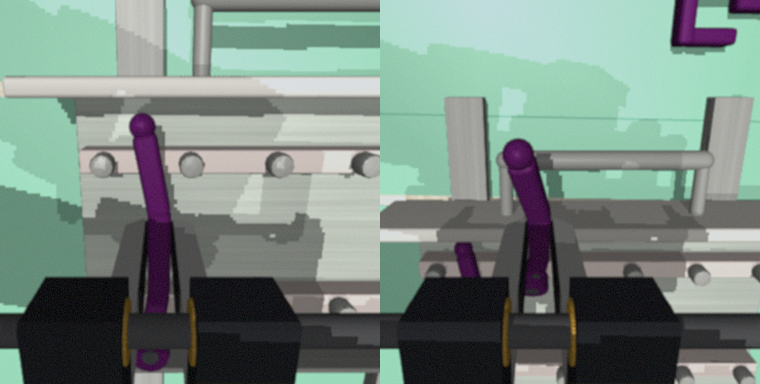

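```bash
python3 - <<'E'
from g import *
K=np.array(arm.get_calibration('wrist')['K']);T=np.array(arm.get_calibration('wrist')['tool_from_camera']);C=(K,T[:3,:3],T[:3,3])
for al in range(0,60,5):
    a=np.radians(al);f=lambda s,h=0:(s*np.cos(a),-.001,-.003-s*np.sin(a))  # tool x=+toward ball; up = -z
    print(al,proj(C,f(.061)).round(),proj(C,f(-.077)).round())
plan((.46,.20,.12),91,.05)
E
```

```text
0 [258. 125.] [258. 347.]
5 [258. 126.] [258. 339.]
10 [258. 129.] [258. 331.]
15 [257. 133.] [258. 323.]
20 [257. 138.] [258. 314.]
25 [257. 144.] [258. 306.]
30 [257. 151.] [258. 297.]
35 [257. 159.] [258. 288.]
40 [257. 169.] [258. 279.]
45 [257. 180.] [258. 271.]
50 [257. 192.] [258. 262.]
55 [257. 204.] [258. 253.]
4 rows; at [0.4872 0.0415 0.1055] deg 0.2 q6 -0.17
0 0 0.0002 0.0994 -0.015 -0.009 0.05; 0 0 0.0002 0.0994 -0.0151 -0.009 0.05; 0 0 0.0002 0.0994 -0.0151 -0.009 0.05; 0 0 0.0002 0.0994 -0.0152 -0.009 0.05
```

{"op": "jog_arm", "data": {
  "moves": "0 0 0 0 0 -0.08 0.05; 0 0 0 0 0 -0.07 0.05; 0 0 0 0.1 -0.015 0 0.05; 0 0 0 0.1 -0.015 0 0.05; 0 0 0 0.1 -0.015 0 0.05; 0 0 0 0.1 -0.015 0 0.05; 0 0 0 0 0 0.1 0.05; 0 0 0 0 0 0.1 0.05",
  "force": 10
}}

```text
time_s: 16.2
tool_pos: [0.4611, 0.2024, 0.0859]
ee_rot: [0.001, 0.699, 0.715, 0.002]
wrist_force: [-0.0, -0.1, -0.1]
width: 0.0129
grip_force: 10.0
```

{"op": "jog_arm", "data": {
  "moves": "0 0 0 0 0 0.05 0.05; 0 0 0 0 0 0.02 0.05; 0 0 0 0 0 0.02 0.05; 0 0 0 0 0 0.02 0.05; 0 0 0 0 0 0.02 0.05; 0 0 0 0 0 0.02 0.05; 0 0 0 0 0 0.02 0.05; 0 0 0 0 0 0.015 0.05"
}}

```text
time_s: 17.0
tool_pos: [0.46, 0.2007, 0.0108]
ee_rot: [0.0, 0.7, 0.714, -0.0]
wrist_force: [-0.3, 1.8, 1.2]
width: 0.0125
grip_force: 10.0
```

```bash
python3 - <<'E'
from g import *
o=arm.get_obs();print(o['width'],o['grip_force'],o['wrist_force'],o['tool_pos'])
E
```

```text
0.012486407740601547 10.000091046094894 [-0.27654774  1.81420749  1.17448434] [0.45999065 0.20069599 0.0108164 ]
```

{"op": "jog_arm", "data": {
  "moves": "0 0 0 0 0 0.008 0.05; 0 0 0 0 0 0.007 0.05; 0 0 0 0 0 0 0.05; 0 0 0 0 0 0 0.45; 0 0 0 0 0 0 0.45; 0 0 0 0 0 0 0.45; 0 0 0 0 0 -0.05 0.45; 0 0 0 0 0 -0.1 0.45"
}}

```text
time_s: 17.8
tool_pos: [0.457, 0.2001, 0.0629]
ee_rot: [-0.002, 0.7, 0.714, -0.003]
wrist_force: [-0.6, 0.4, 0.5]
width: 0.042
grip_force: 0.0
```

{"op": "jog_arm", "data": {
  "moves": "0 0 0 0 0 -0.1 0.45; 0 0 0 0 0 -0.1 0.45; 0 0 0 0 0 0 0.45; 0 0 0 0 0 0 0.45"
}}

```text
time_s: 18.2
tool_pos: [0.4605, 0.2009, 0.1461]
ee_rot: [0.001, 0.7, 0.714, 0.001]
wrist_force: [0.2, 0.6, -0.6]
width: 0.0424
grip_force: 0.0
```

```bash
python3 -W ignore - <<'E'
from look import *
look('w9');print(pose()[0])
E
```

```text
[354  94 158  40] L0.152 ratio1.29 eye [0.683 0.256] ball [0.553 0.272] stem [0.6195 0.2707] ang-7.9
[242 103  22 155] L0.131 ratio1.02 eye [0.456 0.151] ball [0.451 0.262] stem [0.4584 0.2185] ang-85.0
[0.45943354 0.2006359  0.14458622]
```

{"op": "jog_arm", "data": {
  "moves": "0 0 0 0 0 0.1 0.45; 0 0 0 0 0 0.1 0.45; 0 0 0 0 0 0.1 0.45; 0 0 0 0 0 0.045 0.45; 0 0 0 0 0 0.004 0.45; 0 0 0 0 0 0 0.05; 0 0 0 0 0 0 0.05; 0 0 0 0 0 0 0.05",
  "force": 13
}}

```text
time_s: 19.05
tool_pos: [0.4604, 0.2009, 0.0065]
ee_rot: [0.0, 0.7, 0.714, 0.0]
wrist_force: [-0.0, 0.4, 0.6]
width: 0.0214
grip_force: 0.0
```

{"op": "jog_arm", "data": {
  "moves": "0 0 0 0 0 0 0.05; 0 0 0 0 0 0 0.05; 0 0 0 0 0 -0.03 0.05; 0 0 0 0 0 -0.08 0.05; 0 0 0 0 0 -0.1 0.05; 0 0 0 0 0 -0.1 0.05; 0 0 0 0 0 0 0.05"
}}

```text
time_s: 19.75
tool_pos: [0.4643, 0.2017, 0.1369]
ee_rot: [0.004, 0.7, 0.714, 0.005]
wrist_force: [1.7, 0.1, -0.8]
width: 0.0128
grip_force: 12.9
```

```bash
python3 - <<'E'
from m import *
from g import *
o=arm.get_obs();print(o['width'],o['grip_force'])
C,im=save('wrist','w10')
for b,s,c in blobs(im,300):print(s[:4],c.round())
p=place(-.05,.0055,-.01);q=p-.095*X
plan((*q,.108),91,.05);plan((*p,.107),91,.05,start=((*q,.108),91))
E
```

```text
0.0128320786482116 12.892961651086807
[379   0 133  23] [445.  10.]
[351  95 161  41] [436. 109.]
[230 111  41 204] [254. 211.]
[380 181  81  47] [414. 200.]
[236 349  34  18] [252. 358.]
4 rows; at [0.4623 0.2013 0.1337] deg 0.4 q6 0.17
0.0006 -0.0001 0.0002 -0.1013 0.0148 0.0161 0.05; 0.0006 -0.0001 0.0002 -0.1013 0.0149 0.0161 0.05; 0.0006 -0.0001 0.0002 -0.1013 0.015 0.0161 0.05; 0.0006 -0.0001 0.0002 -0.1013 0.0151 0.0161 0.05
3 rows; at [0.4894 0.0397 0.108 ] deg 0.0 q6 0.17
0 0 0 -0.0792 0 0.0008 0.05; 0 0 0 -0.0792 0 0.0008 0.05; 0 0 0 -0.0792 0 0.0008 0.05
```

{"op": "jog_arm", "data": {
  "moves": "0 0 0 -0.101 0.015 0.01 0.05; 0 0 0 -0.101 0.015 0.015 0.05; 0 0 0 -0.101 0.015 0.02 0.05; 0 0 0 -0.101 0.015 0.02 0.05; 0 0 0 -0.079 0 0 0.05; 0 0 0 -0.079 0 0 0.05; 0 0 0 -0.079 0 0 0.05; 0 0 0 0 0 0 0.05"
}}

```text
time_s: 20.6
tool_pos: [0.4882, -0.0575, 0.1027]
ee_rot: [-0.001, 0.702, 0.713, -0.001]
wrist_force: [0.4, 0.3, -1.2]
width: 0.0125
grip_force: 12.9
```

```bash
python3 - <<'E'
from g import *
o=arm.get_obs();print(o['width'],o['grip_force'])
p=place(-.05,.0055,-.01)
plan((*p,.0565),91,.05)
E
```

```text
0.012450748917415242 12.89230227470398
2 rows; at [ 0.4882 -0.0575  0.1027] deg 0.2 q6 -0.36
-0.0003 0 -0.0003 0.0027 0.0038 0.0577 0.05; -0.0003 0 -0.0003 0.0027 0.0037 0.0577 0.05
```

{"op": "jog_arm", "data": {
  "moves": "0 0 0 0.003 0.006 0.05 0.05; 0 0 0 0 0 0.04 0.05; 0 0 0 0 0 0.025 0.05; 0 0 0 0 0 0 0.05; 0 0 0 0 0 0 0.32; 0 0 0 0 0 0 0.32; 0 0 0 0 0 0 0.32; 0 0 0 0 0 -0.04 0.32"
}}

```text
time_s: 21.4
tool_pos: [0.49, -0.0532, 0.0726]
ee_rot: [-0.002, 0.7, 0.714, -0.001]
wrist_force: [-0.5, -0.4, 0.2]
width: 0.0302
grip_force: 0.0
```

{"op": "jog_arm", "data": {
  "moves": "0 0 0 0 0 -0.08 0.32; 0 0 0 0 0 -0.1 0.32; 0 0 0 0.05 0 -0.1 0.45; 0 0 0 0.08 0 -0.06 0.45; 0 0 0 0 0 0 0.45; 0 0 0 0 0 0 0.45",
  "force": 12
}}

```text
time_s: 22.0
tool_pos: [0.4905, -0.0017, 0.2102]
ee_rot: [0.001, 0.7, 0.715, 0.0]
wrist_force: [0.9, -0.6, -0.4]
width: 0.0424
grip_force: 0.0
```

```bash
python3 -W ignore - <<'E'
from look import *
from g import *
look('w11')
G,phi,th,s,dd=grasp((.383,.376),(.517,.379),(.449,.371),179.9);print(G,th,s)
plan((*G,.13),.6,.45)
E
```

```text
NEST O 3.6 -52.0 ang1.6 [243 154  21 141]
[0.45825788 0.37120727] 1.2825270827101747 0.006475989179073833
12 rows; at [ 0.4899 -0.002   0.209 ] deg 90.5 q6 -0.26
0 0 0.0419 0.0779 -0.005 0.0165 0.45; 0 0 0.0419 0.0765 -0.0152 0.0165 0.45; 0 0 0.0419 0.0739 -0.0251 0.0165 0.45; 0 0 0.0419 0.0699 -0.0346 0.0165 0.45; 0 0 0.0419 0.0648 -0.0435 0.0165 0.45; 0 0 0.0419 0.0585 -0.0516 0.0165 0.45; 0 0 0.0419 0.0512 -0.0589 0.0165 0.45; 0 0 0.0419 0.043 -0.0651 0.0165 0.45
0 0 0.0419 0.0341 -0.0702 0.0165 0.45; 0 0 0.0419 0.0246 -0.074 0.0165 0.45; 0 0 0.0419 0.0147 -0.0766 0.0165 0.45; 0 0 0.0419 0.0045 -0.0779 0.0165 0.45
```

{"op": "jog_arm", "data": {
  "moves": "0 0 0.042 0.078 -0.005 0.014 0.45; 0 0 0.042 0.077 -0.015 0.014 0.45; 0 0 0.042 0.074 -0.025 0.014 0.45; 0 0 0.042 0.07 -0.035 0.015 0.45; 0 0 0.042 0.065 -0.043 0.017 0.45; 0 0 0.042 0.059 -0.051 0.017 0.45; 0 0 0.042 0.051 -0.059 0.017 0.45; 0 0 0.042 0.043 -0.065 0.017 0.45"
}}

```text
time_s: 22.85
tool_pos: [0.4692, 0.2472, 0.1574]
ee_rot: [0.0, 0.965, 0.261, -0.002]
wrist_force: [-0.4, -0.6, -0.5]
width: 0.0423
grip_force: 0.0
```

{"op": "jog_arm", "data": {
  "moves": "0 0 0.042 0.034 -0.07 0.017 0.45; 0 0 0.042 0.025 -0.074 0.017 0.45; 0 0 0.042 0.015 -0.077 0.017 0.45; 0 0 0.042 0.005 -0.078 0.017 0.45; 0 0 0 0 0 0 0.45; 0 0 0 0 0 0 0.45; 0 0 0 0 0 0 0.45"
}}

```text
time_s: 23.55
tool_pos: [0.4604, 0.3704, 0.1319]
ee_rot: [0.001, 1.0, 0.003, -0.001]
wrist_force: [0.3, -0.7, -0.1]
width: 0.0421
grip_force: 0.0
```

```bash
python3 -W ignore - <<'E'
from look import *
from g import *
look('w12')
G,phi,th,s,dd=grasp((.383,.376),(.517,.379),(.449,.371),179.9)
plan((*G,.004),.6,.45)
E
```

```text
[240 108  23 161] L0.156 ratio1.03 eye [0.512 0.378] ball [0.376 0.376] stem [0.4468 0.3709] ang-0.1
3 rows; at [0.4606 0.3705 0.1323] deg 0.2 q6 2.05
0.0001 0.0001 -0.0004 -0.0019 -0.0006 0.1069 0.45; 0.0001 0.0001 -0.0004 -0.0019 -0.0006 0.1069 0.45; 0.0001 0.0001 -0.0004 -0.002 -0.0006 0.1069 0.45
```

{"op": "jog_arm", "data": {
  "moves": "0 0 0 -0.003 0 0.1 0.45; 0 0 0 -0.003 0 0.1 0.45; 0 0 0 0 0 0.08 0.45; 0 0 0 0 0 0.04 0.45; 0 0 0 0 0 0 0.45; 0 0 0 0 0 0 0.05; 0 0 0 0 0 0 0.05; 0 0 0 0 0 0 0.05",
  "force": 13
}}

```text
time_s: 24.4
tool_pos: [0.4591, 0.3725, 0.0064]
ee_rot: [-0.001, 1.0, 0.004, 0.001]
wrist_force: [0.2, -0.2, -0.6]
width: 0.0216
grip_force: 0.0
```

{"op": "jog_arm", "data": {
  "moves": "0 0 0 0 0 0 0.05; 0 0 0 0 0 -0.03 0.05; 0 0 0 0 0 -0.08 0.05; 0 0 0 0 0 -0.1 0.05; 0 0 0 0 0 -0.1 0.05; 0 0 0 0 0 -0.04 0.05; 0 0 0 0 0 0 0.05; 0 0 0 0 0 0 0.05"
}}

```text
time_s: 25.2
tool_pos: [0.4571, 0.3714, 0.1432]
ee_rot: [0.0, 1.0, 0.004, -0.001]
wrist_force: [-0.5, 0.0, -1.2]
width: 0.0126
grip_force: 13.0
```

```bash
python3 - <<'E'
from g import *
o=arm.get_obs();print(o['width'],o['grip_force'])
p=place(0,.0055);q=p-.095*X
plan((*q,.108),91,.05)
E
```

```text
0.012580224169952855 12.990152835845947
12 rows; at [0.4571 0.3714 0.1432] deg 90.6 q6 2.05
0 0.0001 -0.0419 0.0167 0.0686 0.0074 0.05; 0 0.0001 -0.0419 0.0075 0.0702 0.0074 0.05; 0 0.0001 -0.0419 -0.0018 0.0706 0.0074 0.05; 0 0.0001 -0.0419 -0.011 0.0697 0.0074 0.05; 0 0.0001 -0.0419 -0.0201 0.0677 0.0074 0.05; 0 0.0001 -0.0419 -0.0288 0.0645 0.0074 0.05; 0 0.0001 -0.0419 -0.0371 0.0601 0.0074 0.05; 0 0.0001 -0.0419 -0.0446 0.0547 0.0074 0.05
0 0.0001 -0.0419 -0.0514 0.0484 0.0074 0.05; 0 0.0001 -0.0419 -0.0573 0.0412 0.0074 0.05; 0 0.0001 -0.0419 -0.0623 0.0333 0.0074 0.05; 0 0.0001 -0.0419 -0.0661 0.0248 0.0074 0.05
```

{"op": "jog_arm", "data": {
  "moves": "0 0 -0.042 0.017 0.069 0 0.05; 0 0 -0.042 0.008 0.07 0 0.05; 0 0 -0.042 -0.002 0.071 0 0.05; 0 0 -0.042 -0.011 0.07 0.007 0.05; 0 0 -0.042 -0.02 0.068 0.007 0.05; 0 0 -0.042 -0.029 0.064 0.01 0.05; 0 0 -0.042 -0.037 0.06 0.01 0.05; 0 0 -0.042 -0.045 0.055 0.01 0.05"
}}

```text
time_s: 26.0
tool_pos: [0.5114, 0.151, 0.1238]
ee_rot: [-0.001, 0.861, 0.509, -0.002]
wrist_force: [-0.1, 0.1, -0.4]
width: 0.0128
grip_force: 13.0
```

{"op": "jog_arm", "data": {
  "moves": "0 0 -0.042 -0.051 0.048 0.01 0.05; 0 0 -0.042 -0.057 0.041 0.01 0.05; 0 0 -0.042 -0.062 0.033 0.012 0.05; 0 0 -0.042 -0.066 0.025 0.012 0.05; 0 0 0 0 0 0 0.05; 0 0 0 0 0 0 0.05"
}}

```text
time_s: 26.6
tool_pos: [0.5391, 0.0433, 0.107]
ee_rot: [-0.002, 0.701, 0.713, -0.001]
wrist_force: [-0.4, -0.4, -0.5]
width: 0.0127
grip_force: 13.0
```

```bash
python3 - <<'E'
from m import *
from g import *
o=arm.get_obs();print(o['width'],o['grip_force'])
C,im=save('wrist','w13')
for b,s,c in blobs(im,300):print(s[:4],c.round())
plan((*place(0,.0055),.107),91,.05)
E
```

```text
0.012659551181613302 12.990196198225021
[325   0  59  47] [347.  30.]
[381   0  43  14] [401.   6.]
[231 116  41 198] [254. 213.]
[171 243  26  35] [183. 260.]
[106 244  32  65] [122. 272.]
[236 348  34  22] [252. 358.]
3 rows; at [0.5394 0.0438 0.1076] deg 0.2 q6 -0.15
-0.0004 -0.0001 0.0001 -0.0802 -0.0001 0.0005 0.05; -0.0004 -0.0001 0.0001 -0.0802 -0.0001 0.0005 0.05; -0.0004 -0.0001 0.0001 -0.0802 0 0.0005 0.05
```

{"op": "jog_arm", "data": {
  "moves": "0 0 0 -0.08 0 0 0.05; 0 0 0 -0.08 0 0 0.05; 0 0 0 -0.08 0 0 0.05; 0 0 0 0 0 0 0.05; 0 0 0 0 0 0.05 0.05; 0 0 0 0 0 0.04 0.05; 0 0 0 0 0 0 0.05; 0 0 0 0 0 0 0.05"
}}

```text
time_s: 27.45
tool_pos: [0.5424, -0.0514, 0.0733]
ee_rot: [-0.0, 0.7, 0.714, -0.0]
wrist_force: [0.1, -0.4, -0.8]
width: 0.0127
grip_force: 13.0
```

```bash
python3 - <<'E'
from g import *
o=arm.get_obs();print(o['width'],o['grip_force'],o['wrist_force'])
plan((*place(0,.0055),.0545),91,.05)
E
```

```text
0.012722579684447132 12.990226149559021 [ 0.13194753 -0.44319787 -0.83896336]
1 rows; at [ 0.5424 -0.0514  0.0733] deg 0.2 q6 -0.32
-0.0003 -0.0002 0.0011 -0.0024 -0.0033 0.047 0.05
```

{"op": "jog_arm", "data": {
  "moves": "0 0 0 -0.002 -0.003 0.025 0.05; 0 0 0 0 0 0.021 0.05; 0 0 0 0 0 0 0.05; 0 0 0 0 0 0 0.32; 0 0 0 0 0 0 0.32; 0 0 0 0 0 0 0.32; 0 0 0 0 0 -0.04 0.32; 0 0 0 0 0 -0.08 0.32"
}}

```text
time_s: 28.25
tool_pos: [0.5393, -0.0529, 0.1011]
ee_rot: [-0.003, 0.7, 0.714, -0.001]
wrist_force: [0.9, 0.6, 0.1]
width: 0.0305
grip_force: 0.0
```

{"op": "jog_arm", "data": {
  "moves": "0 0 0 0 0 -0.1 0.32; 0 0 0 0.05 0 -0.1 0.45; 0 0 0 0.08 0 -0.06 0.45; 0 0 0 0 0 0 0.45; 0 0 0 0 0 0 0.45"
}}

```text
time_s: 28.75
tool_pos: [0.5404, -0.0014, 0.2071]
ee_rot: [0.0, 0.7, 0.714, 0.0]
wrist_force: [0.2, 0.3, -0.8]
width: 0.0423
grip_force: 0.0
```

```bash
python3 -W ignore - <<'E'
from look import *
from g import *
look('w14')
G,phi,th,s,dd=grasp((.688,.256),(.555,.272),(.6228,.2701),-7.8);print(G,th)
plan((*G,.14),172.7,.45)
E
```

```text
NEST O -7.0 -99.2 ang-178.5 [144 157  28 122]
NEST O 7.2 -1.2 ang1.3 [244 159  20 139]
[0.61418289 0.27113665] 173.14023999447417
11 rows; at [ 0.5398 -0.0018  0.2059] deg 81.6 q6 -0.23
0 0 -0.0412 0.0617 0.0182 0.0149 0.45; 0 0 -0.0412 0.0588 0.026 0.0149 0.45; 0 0 -0.0412 0.055 0.0333 0.0149 0.45; 0 0 -0.0412 0.0502 0.0402 0.0149 0.45; 0 0 -0.0412 0.0446 0.0463 0.0149 0.45; 0 0 -0.0412 0.0383 0.0517 0.0149 0.45; 0 0 -0.0412 0.0313 0.0562 0.0149 0.45; 0 0 -0.0412 0.0238 0.0597 0.015 0.45
0 0 -0.0412 0.0159 0.0623 0.015 0.45; 0 0 -0.0412 0.0077 0.0638 0.015 0.45; 0 0 -0.0412 -0.0006 0.0643 0.015 0.45
```

{"op": "jog_arm", "data": {
  "moves": "0 0 -0.041 0.062 0.018 0.015 0.45; 0 0 -0.041 0.059 0.026 0.015 0.45; 0 0 -0.041 0.055 0.033 0.015 0.45; 0 0 -0.041 0.05 0.04 0.015 0.45; 0 0 -0.041 0.045 0.046 0.015 0.45; 0 0 -0.041 0.038 0.052 0.015 0.45; 0 0 -0.041 0.031 0.056 0.015 0.45; 0 0 -0.041 0.024 0.06 0.015 0.45"
}}

```text
time_s: 29.6
tool_pos: [0.5942, 0.1966, 0.1562]
ee_rot: [-0.002, 0.255, 0.967, -0.001]
wrist_force: [0.1, -0.4, 0.1]
width: 0.042
grip_force: 0.0
```

{"op": "jog_arm", "data": {
  "moves": "0 0 -0.041 0.016 0.062 0.015 0.45; 0 0 -0.041 0.008 0.064 0.015 0.45; 0 0 -0.043 0 0.064 0.015 0.45; 0 0 0 0 0 0 0.45; 0 0 0 0 0 0 0.45; 0 0 0 0 0 0 0.45"
}}

```text
time_s: 30.2
tool_pos: [0.6148, 0.2698, 0.1402]
ee_rot: [-0.001, 0.065, 0.998, -0.0]
wrist_force: [0.0, 0.4, -0.6]
width: 0.0419
grip_force: 0.0
```

```bash
python3 -W ignore - <<'E'
from look import *
from g import *
look('w15')
G,phi,th,s,dd=grasp((.688,.256),(.555,.272),(.6228,.2701),-7.8)
plan((*G,.004),172.7,.45)
E
```

```text
[246 104  23 158] L0.156 ratio1.01 eye [0.559 0.272] ball [0.694 0.255] stem [0.6246 0.27  ] ang171.4
[328 112  39 151] L0.154 ratio1.97 eye [0.575 0.348] ball [0.709 0.36 ] stem [0.6414 0.3473] ang-176.5
4 rows; at [0.6151 0.2699 0.1407] deg 0.2 q6 -1.20
0 -0.0001 -0.0002 0.0006 0.0007 0.0854 0.45; 0 -0.0001 -0.0002 0.0006 0.0007 0.0854 0.45; 0 -0.0001 -0.0002 0.0006 0.0007 0.0854 0.45; 0 -0.0001 -0.0002 0.0006 0.0007 0.0854 0.45
```

{"op": "jog_arm", "data": {
  "moves": "0 0 0 -0.008 0.002 0.1 0.45; 0 0 0 0 0 0.1 0.45; 0 0 0 0 0 0.1 0.45; 0 0 0 0 0 0.042 0.45; 0 0 0 0 0 0 0.45; 0 0 0 0 0 0 0.05; 0 0 0 0 0 0 0.05; 0 0 0 0 0 0 0.05"
}}

```text
time_s: 31.05
tool_pos: [0.6192, 0.2718, 0.0056]
ee_rot: [0.001, 0.064, 0.998, 0.0]
wrist_force: [-0.5, 0.7, 0.4]
width: 0.0217
grip_force: 0.0
```

{"op": "jog_arm", "data": {
  "moves": "0 0 0 0 0 0 0.05; 0 0 0 0 0 -0.03 0.05; 0 0 0 0 0 -0.08 0.05; 0 0 0 0 0 -0.1 0.05; 0 0 0 0 0 -0.1 0.05; 0 0 0 0 0 -0.04 0.05; 0 0 0 0 0 0 0.05; 0 0 0 0 0 0 0.05"
}}

```text
time_s: 31.85
tool_pos: [0.6175, 0.2714, 0.1427]
ee_rot: [-0.001, 0.064, 0.998, -0.0]
wrist_force: [-1.4, -0.4, -1.1]
width: 0.0126
grip_force: 13.0
```

```bash
python3 - <<'E'
from g import *
o=arm.get_obs();print(o['width'],o['grip_force'])
p=place(.1,.0055);q=p-.095*X
plan((*q,.108),91,.05)
E
```

```text
0.012571942775463665 12.994969636201859
11 rows; at [0.6175 0.2714 0.1427] deg 81.7 q6 -1.20
-0.0001 0 0.0412 -0.0115 -0.0505 0.0079 0.05; -0.0001 0 0.0412 -0.018 -0.0486 0.0079 0.05; -0.0001 0 0.0412 -0.0241 -0.0459 0.0079 0.05; -0.0001 0 0.0412 -0.0298 -0.0424 0.0079 0.05; -0.0001 0 0.0412 -0.0351 -0.0382 0.0079 0.05; -0.0001 0 0.0412 -0.0397 -0.0333 0.0079 0.05; -0.0001 0 0.0412 -0.0437 -0.0279 0.0079 0.05; -0.0001 0 0.0412 -0.0469 -0.0221 0.0079 0.05
-0.0001 0 0.0412 -0.0494 -0.0158 0.0079 0.05; -0.0001 0 0.0412 -0.051 -0.0093 0.0079 0.05; -0.0001 0 0.0412 -0.0518 -0.0026 0.0079 0.05
```

{"op": "jog_arm", "data": {
  "moves": "0 0 0.041 -0.012 -0.05 0.002 0.05; 0 0 0.041 -0.018 -0.049 0.006 0.05; 0 0 0.041 -0.024 -0.046 0.008 0.05; 0 0 0.041 -0.03 -0.042 0.008 0.05; 0 0 0.041 -0.035 -0.038 0.008 0.05; 0 0 0.041 -0.04 -0.033 0.008 0.05; 0 0 0.041 -0.044 -0.028 0.008 0.05; 0 0 0.041 -0.047 -0.022 0.01 0.05"
}}

```text
time_s: 32.65
tool_pos: [0.6334, 0.1058, 0.1174]
ee_rot: [-0.002, 0.55, 0.835, -0.002]
wrist_force: [0.0, -0.7, -0.6]
width: 0.0129
grip_force: 13.0
```

{"op": "jog_arm", "data": {
  "moves": "0 0 0.041 -0.049 -0.016 0.01 0.05; 0 0 0.041 -0.051 -0.009 0.01 0.05; 0 0 0.043 -0.052 -0.003 0.009 0.05; 0 0 0 0 0 0 0.05; 0 0 0 0 0 0 0.05; 0 0 0 0 0 0 0.05"
}}

```text
time_s: 33.25
tool_pos: [0.6409, 0.0458, 0.1083]
ee_rot: [-0.001, 0.699, 0.715, -0.0]
wrist_force: [0.4, 0.2, 0.1]
width: 0.0131
grip_force: 13.0
```

```bash
python3 - <<'E'
from m import *
from g import *
o=arm.get_obs();print(o['width'],o['grip_force'])
C,im=save('wrist','w16')
for b,s,c in blobs(im,300):print(s[:4],c.round())
plan((*place(.1,.0055),.107),91,.05)
E
```

```text
0.013109412974854122 12.995047867298126
[189   0  58  48] [211.  30.]
[243   0  42  15] [265.   7.]
[230 105  42 209] [254. 207.]
[ 34 242  44  72] [ 56. 277.]
[104 243  33  71] [120. 273.]
[  0 263  18  52] [  6. 295.]
[ 10 349  21  35] [ 20. 365.]
[ 65 349  26  35] [ 75. 366.]
[236 349  33  15] [251. 356.]
3 rows; at [0.6412 0.0459 0.1088] deg 0.3 q6 -0.13
-0.0001 0 0.0005 -0.0804 -0.0019 0.0015 0.05; -0.0001 0 0.0005 -0.0804 -0.0017 0.0015 0.05; -0.0001 0 0.0005 -0.0804 -0.0016 0.0015 0.05
```

{"op": "jog_arm", "data": {
  "moves": "0 0 0 -0.083 -0.002 0 0.05; 0 0 0 -0.083 -0.002 0 0.05; 0 0 0 -0.083 -0.002 0 0.05; 0 0 0 0 0 0 0.05; 0 0 0 0 0 0.05 0.05; 0 0 0 0 0 0.04 0.05; 0 0 0 0 0 0 0.05; 0 0 0 0 0 0 0.05"
}}

```text
time_s: 34.1
tool_pos: [0.6409, -0.0538, 0.0729]
ee_rot: [-0.001, 0.7, 0.715, -0.0]
wrist_force: [0.1, 0.3, -0.5]
width: 0.0128
grip_force: 13.0
```

```bash
python3 - <<'E'
from g import *
o=arm.get_obs();print(o['width'],o['grip_force'],o['wrist_force'])
plan((*place(.1,.0055,-.008),.0545),91,.05)
E
```

```text
0.012807242127064654 12.995070666074753 [ 0.13122477  0.30475064 -0.50313556]
1 rows; at [ 0.6409 -0.0538  0.0729] deg 0.2 q6 -0.28
-0.0004 -0.0002 0.0012 -0.0022 0.0006 0.046 0.05
```

{"op": "jog_arm", "data": {
  "moves": "0 0 0 0 0 0.025 0.05; 0 0 0 0 0 0.02 0.05; 0 0 0 0 0 0 0.05; 0 0 0 0 0 0 0.32; 0 0 0 0 0 0 0.32; 0 0 0 0 0 0 0.32; 0 0 0 0 0 -0.04 0.32; 0 0 0 0 0 -0.08 0.32"
}}

```text
time_s: 34.9
tool_pos: [0.6393, -0.0544, 0.1021]
ee_rot: [-0.002, 0.7, 0.714, -0.001]
wrist_force: [-0.7, -0.2, -0.1]
width: 0.0299
grip_force: 0.0
```

{"op": "jog_arm", "data": {
  "moves": "0 0 0 0 0 -0.1 0.32; 0 0 0 0.05 0 -0.1 0.45; 0 0 0 0.08 0 -0.06 0.45; 0 0 0 0 0 0 0.45; 0 0 0 0 0 0 0.45"
}}

```text
time_s: 35.4
tool_pos: [0.6404, -0.0027, 0.2087]
ee_rot: [0.001, 0.7, 0.714, 0.0]
wrist_force: [0.0, -0.4, 0.4]
width: 0.0425
grip_force: 0.0
```

```bash
python3 -W ignore - <<'E'
from look import *
from g import *
look('w17')
G,phi,th,s,dd=grasp((.5755,.348),(.709,.36),(.642,.3474),-177.);print(G,th)
plan((*G,.14),4,.45)
E
```

```text
NEST O -6.1 -49.5 ang-177.8 [ 92 151  38 128]
NEST O 3.5 -100.8 ang179.1 [ 43 153  44 141]
NEST O 4.9 98.6 ang1.4 [244 153  20 140]
NEST O -4.4 0.8 ang-178.1 [144 155  29 124]
[0.65091875 0.34820169] 5.1363784924277525
11 rows; at [ 0.6397 -0.0031  0.2071] deg 87.1 q6 -0.20
0 0 0.044 0.0798 0.0042 0.0152 0.45; 0 0 0.044 0.0796 -0.0069 0.0152 0.45; 0 0 0.044 0.0779 -0.0178 0.0152 0.45; 0 0 0.044 0.0747 -0.0284 0.0152 0.45; 0 0 0.044 0.0701 -0.0384 0.0152 0.45; 0 0 0.044 0.0641 -0.0477 0.0153 0.45; 0 0 0.044 0.0569 -0.056 0.0153 0.45; 0 0 0.044 0.0486 -0.0634 0.0153 0.45
0 0 0.044 0.0395 -0.0695 0.0153 0.45; 0 0 0.044 0.0295 -0.0742 0.0153 0.45; 0 0 0.044 0.019 -0.0776 0.0153 0.45
```

{"op": "jog_arm", "data": {
  "moves": "0 0 0.044 0.08 0.004 0.015 0.45; 0 0 0.044 0.08 -0.007 0.015 0.45; 0 0 0.044 0.078 -0.018 0.015 0.45; 0 0 0.044 0.075 -0.028 0.015 0.45; 0 0 0.044 0.07 -0.038 0.015 0.45; 0 0 0.044 0.064 -0.048 0.015 0.45; 0 0 0.044 0.057 -0.056 0.015 0.45; 0 0 0.044 0.049 -0.063 0.015 0.45"
}}

```text
time_s: 36.25
tool_pos: [0.6479, 0.2527, 0.1568]
ee_rot: [0.0, 0.972, 0.237, -0.002]
wrist_force: [0.4, -1.0, -0.5]
width: 0.0421
grip_force: 0.0
```

{"op": "jog_arm", "data": {
  "moves": "0 0 0.044 0.04 -0.07 0.015 0.45; 0 0 0.044 0.03 -0.074 0.015 0.45; 0 0 0.044 0.019 -0.078 0.015 0.45; 0 0 0 0 0 0 0.45; 0 0 0 0 0 0 0.45; 0 0 0 0 0 0 0.45"
}}

```text
time_s: 36.85
tool_pos: [0.6521, 0.3474, 0.1406]
ee_rot: [0.0, 0.999, 0.035, -0.001]
wrist_force: [0.5, 0.1, 0.4]
width: 0.0421
grip_force: 0.0
```

```bash
python3 -W ignore - <<'E'
from look import *
from g import *
look('w18')
G,phi,th,s,dd=grasp((.5755,.348),(.709,.36),(.642,.3474),-177.)
plan((*G,.004),4,.45)
E
```

```text
[240 105  23 157] L0.155 ratio1.03 eye [0.576 0.349] ball [0.711 0.36 ] stem [0.6425 0.3477] ang-176.6
4 rows; at [0.6523 0.3475 0.1411] deg 0.1 q6 1.84
0 0.0001 -0.0001 -0.0008 -0.0006 0.0857 0.45; 0 0.0001 -0.0001 -0.0008 -0.0006 0.0857 0.45; 0 0.0001 -0.0001 -0.0008 -0.0005 0.0857 0.45; 0 0.0001 -0.0001 -0.0008 -0.0005 0.0857 0.45
```

{"op": "jog_arm", "data": {
  "moves": "0 0 0 0 -0.001 0.1 0.45; 0 0 0 0 -0.001 0.1 0.45; 0 0 0 0 0 0.1 0.45; 0 0 0 0 0 0.042 0.45; 0 0 0 0 0 0 0.45; 0 0 0 0 0 0 0.05; 0 0 0 0 0 0 0.05; 0 0 0 0 0 0 0.05"
}}

```text
time_s: 37.7
tool_pos: [0.6528, 0.3501, 0.0061]
ee_rot: [-0.0, 0.999, 0.035, 0.001]
wrist_force: [0.5, 0.2, -0.1]
width: 0.0216
grip_force: 0.0
```

{"op": "jog_arm", "data": {
  "moves": "0 0 0 0 0 0 0.05; 0 0 0 0 0 -0.03 0.05; 0 0 0 0 0 -0.08 0.05; 0 0 0 0 0 -0.1 0.05; 0 0 0 0 0 -0.1 0.05; 0 0 0 0 0 -0.04 0.05; 0 0 0 0 0 0 0.05; 0 0 0 0 0 0 0.05"
}}

```text
time_s: 38.5
tool_pos: [0.651, 0.3497, 0.143]
ee_rot: [0.0, 0.999, 0.035, -0.001]
wrist_force: [0.9, 0.3, -1.0]
width: 0.0128
grip_force: 13.0
```

```bash
python3 - <<'E'
from g import *
o=arm.get_obs();print(o['width'],o['grip_force'])
p=place(.05,.0055);q=p-.095*X
plan((*q,.108),91,.05)
E
```

```text
0.012840397917251523 12.994899898767471
11 rows; at [0.651  0.3497 0.143 ] deg 87.0 q6 1.84
0 0.0001 -0.0439 -0.0188 0.0684 0.008 0.05; 0 0.0001 -0.0439 -0.0281 0.0652 0.008 0.05; 0 0.0001 -0.0439 -0.0368 0.0607 0.008 0.05; 0 0.0001 -0.0439 -0.0448 0.0551 0.008 0.05; 0 0.0001 -0.0439 -0.0519 0.0484 0.008 0.05; 0 0.0001 -0.0439 -0.0581 0.0408 0.008 0.05; 0 0.0001 -0.0439 -0.0632 0.0324 0.008 0.05; 0 0.0001 -0.0439 -0.067 0.0234 0.008 0.05
0 0.0001 -0.0439 -0.0696 0.014 0.008 0.05; 0 0.0001 -0.0439 -0.0709 0.0043 0.008 0.05; 0 0.0001 -0.0439 -0.0708 -0.0055 0.008 0.05
```

{"op": "jog_arm", "data": {
  "moves": "0 0 -0.044 -0.019 0.068 0.002 0.05; 0 0 -0.044 -0.028 0.065 0.006 0.05; 0 0 -0.044 -0.037 0.061 0.008 0.05; 0 0 -0.044 -0.045 0.055 0.008 0.05; 0 0 -0.044 -0.052 0.048 0.008 0.05; 0 0 -0.044 -0.058 0.041 0.008 0.05; 0 0 -0.044 -0.063 0.032 0.008 0.05; 0 0 -0.044 -0.067 0.023 0.01 0.05"
}}

```text
time_s: 39.3
tool_pos: [0.6044, 0.1266, 0.1179]
ee_rot: [-0.001, 0.83, 0.557, -0.002]
wrist_force: [0.1, 0.5, 0.4]
width: 0.0127
grip_force: 13.0
```

{"op": "jog_arm", "data": {
  "moves": "0 0 -0.044 -0.07 0.014 0.01 0.05; 0 0 -0.044 -0.071 0.004 0.01 0.05; 0 0 -0.044 -0.071 -0.005 0.01 0.05; 0 0 0 0 0 0 0.05; 0 0 0 0 0 0 0.05; 0 0 0 0 0 0 0.05"
}}

```text
time_s: 39.9
tool_pos: [0.5895, 0.0447, 0.1082]
ee_rot: [-0.001, 0.7, 0.714, -0.001]
wrist_force: [-0.6, 0.7, -0.8]
width: 0.0128
grip_force: 13.0
```

```bash
python3 - <<'E'
from m import *
from g import *
o=arm.get_obs();print(o['width'],o['grip_force'])
C,im=save('wrist','w19')
for b,s,c in blobs(im,300):print(s[:4],c.round())
plan((*place(.05,.0055),.107),91,.05)
E
```

```text
0.01279230648771792 12.994883805513382
[260   0  55  48] [280.  31.]
[314   0  40  15] [333.   7.]
[231 116  41 198] [254. 213.]
[ 39 243  42  71] [ 60. 278.]
[104 243  34  70] [121. 272.]
[172 243  25  36] [184. 261.]
[305 242  22  38] [315. 260.]
[ 68 349  24  35] [ 78. 366.]
[236 349  33  21] [252. 359.]
3 rows; at [0.5898 0.0449 0.1086] deg 0.2 q6 -0.14
-0.0001 0 0.0003 -0.0804 -0.0006 0.0013 0.05; -0.0001 0 0.0003 -0.0804 -0.0005 0.0013 0.05; -0.0001 0 0.0003 -0.0804 -0.0005 0.0013 0.05
```

Blade level, like C.

{"op": "jog_arm", "data": {
  "moves": "0 0 0 -0.08 0 0 0.05; 0 0 0 -0.08 0 0 0.05; 0 0 0 -0.08 0 0 0.05; 0 0 0 0 0 0 0.05; 0 0 0 0 0 0.05 0.05; 0 0 0 0 0 0.04 0.05; 0 0 0 0 0 0 0.05; 0 0 0 0 0 0 0.05"
}}

```text
time_s: 40.75
tool_pos: [0.5918, -0.0511, 0.0729]
ee_rot: [-0.001, 0.7, 0.714, -0.0]
wrist_force: [-0.7, 0.1, -0.8]
width: 0.013
grip_force: 13.0
```

```bash
python3 - <<'E'
from g import *
o=arm.get_obs();print(o['width'],o['grip_force'],o['wrist_force'])
plan((*place(.05,.0055),.0545),91,.05)
E
```

```text
0.012968580429261656 12.99487978219986 [-0.66436097  0.1397768  -0.80883774]
1 rows; at [ 0.5918 -0.0511  0.0729] deg 0.2 q6 -0.30
-0.0004 -0.0002 0.0011 -0.0011 -0.0018 0.0461 0.05
```

{"op": "jog_arm", "data": {
  "moves": "0 0 0 0 -0.001 0.025 0.05; 0 0 0 0 0 0.02 0.05; 0 0 0 0 0 0 0.05; 0 0 0 0 0 0 0.32; 0 0 0 0 0 0 0.32; 0 0 0 0 0 0 0.32; 0 0 0 0 0 -0.04 0.32; 0 0 0 0 0 -0.08 0.32"
}}

```text
time_s: 41.55
tool_pos: [0.5897, -0.0516, 0.1023]
ee_rot: [-0.002, 0.7, 0.714, -0.001]
wrist_force: [0.6, 0.4, -0.4]
width: 0.0301
grip_force: 0.0
```

{"op": "jog_arm", "data": {
  "moves": "0 0 0 0 0 -0.1 0.32; 0 0 0 0.05 -0.03 -0.1 0.4; 0 0 0 0.05 -0.03 -0.1 0.4; 0 0 0 0 -0.03 -0.1 0.4; 0 0 0 0 0 0 0.4; 0 0 0 0 0 0 0.4"
}}

```text
time_s: 42.15
tool_pos: [0.5554, -0.0129, 0.2658]
ee_rot: [0.002, 0.7, 0.714, 0.001]
wrist_force: [0.1, -0.4, -1.1]
width: 0.0375
grip_force: 0.0
```

```bash
python3 -W ignore - <<'E'
from look import *
look('w20');print(pose()[0],arm.get_obs()['time_s'])
E
```

```text
NEST O -19.6 -49.9 ang-176.5 [188 135  22  95]
NEST O 6.0 -100.3 ang0.9 [146 137  27 125]
NEST O -1.5 102.0 ang-175.1 [319 137  15 118]
NEST O 7.5 -0.9 ang1.3 [233 139  18 123]
NEST O 6.8 48.8 ang1.5 [274 138  19 124]
[ 0.55472265 -0.01283861  0.26373431] 42.2
```

View pics/w20.png

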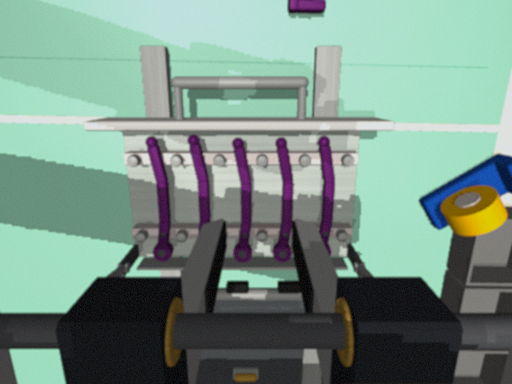

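```bash
python3 - <<'E'
from g import *
from scipy.optimize import least_squares
def ld(f):
    d=np.load(f);return d['K'],d['R'],d['o']
C1,C2=ld('w1.npz'),ld('w2.npz')
P1=[(170+x/3.3,40+y/3.3) for x,y in((48,528),(374,518),(700,508))];P2=[(110+x/2.1406,y/2.1429) for x,y in((300,581),(340,579),(440,575))]
# bar at y=v: unknown (u,z), rows only
def f(p):
    r=[]
    for C,P in((C1,P1),(C2,P2)):
        for q in P:
            o,d=ray(C,q);ex=np.r_[X,0];t=(p[0]-(o-np.r_[N0,0])@ex)/(d@ex);r.append((o+d*t)[2]-p[1])
    return r
s=least_squares(f,[.066,.157]);print('bar u,z',s.x,s.fun.round(4))
CT=cal('top')
for z in(.30,.32,.34,.36):
    h=onz(CT,(383,152),z);print(z,((h[:2]-N0)@X).round(3),((h[:2]-N0)@Y).round(3), proj(C1,h).round(), 'w1 handle px ~ (296,372)')
for z in (.30,.32,.34,.36):
    h=onz(C1,(296,372),z);print('w1',z,((h[:2]-N0)@X).round(3),((h[:2]-N0)@Y).round(3))
B=N0+.0664*X+.025*Y;print(B);plan((*B,.24),1,.5)
E
```

```text
bar u,z [0.06574734 0.15823373] [-0.0009  0.      0.0009  0.0008  0.     -0.0008]
0.3 0.221 0.008 [299. 359.] w1 handle px ~ (296,372)
0.32 0.214 0.004 [298. 367.] w1 handle px ~ (296,372)
0.34 0.208 -0.0 [296. 377.] w1 handle px ~ (296,372)
0.36 0.201 -0.004 [294. 388.] w1 handle px ~ (296,372)
w1 0.3 0.24 0.004
w1 0.32 0.221 0.002
w1 0.34 0.201 -0.0
w1 0.36 0.181 -0.002
[ 0.56187028 -0.12644422]
12 rows; at [ 0.5547 -0.0128  0.2637] deg 90.1 q6 -0.25
0 0 0.0417 -0.0237 0.001 0.0049 0.5; 0 0 0.0417 -0.0234 0.0041 0.0049 0.5; 0 0 0.0417 -0.0226 0.0071 0.0049 0.5; 0 0 0.0417 -0.0215 0.01 0.0049 0.5; 0 0 0.0417 -0.02 0.0127 0.0049 0.5; 0 0 0.0417 -0.0182 0.0153 0.0049 0.5; 0 0 0.0417 -0.016 0.0175 0.0049 0.5; 0 0 0.0417 -0.0136 0.0194 0.0049 0.5
0 0 0.0417 -0.0109 0.021 0.0049 0.5; 0 0 0.0417 -0.0081 0.0223 0.0049 0.5; 0 0 0.0417 -0.0051 0.0232 0.0049 0.5; 0 0 0.0417 -0.002 0.0236 0.0049 0.5
```

{"op": "jog_arm", "data": {
  "moves": "0 0 0.042 -0.024 0.001 0.005 0.5; 0 0 0.042 -0.023 0.004 0.005 0.5; 0 0 0.042 -0.023 0.007 0.005 0.5; 0 0 0.042 -0.021 0.01 0.005 0.5; 0 0 0.042 -0.02 0.013 0.005 0.5; 0 0 0.042 -0.018 0.015 0.005 0.5; 0 0 0.042 -0.016 0.017 0.005 0.5; 0 0 0.042 -0.014 0.019 0.005 0.5"
}}

```text
time_s: 43.0
tool_pos: [0.5582, -0.0886, 0.2451]
ee_rot: [-0.001, 0.965, 0.261, -0.002]
wrist_force: [0.4, -0.2, -0.6]
width: 0.0473
grip_force: 0.0
```

{"op": "jog_arm", "data": {
  "moves": "0 0 0.042 -0.011 0.021 0.005 0.5; 0 0 0.042 -0.008 0.022 0.005 0.5; 0 0 0.042 -0.005 0.023 0.005 0.5; 0 0 0.04 -0.002 0.024 0.005 0.5; 0 0 0 0 0 0 0.5; 0 0 0 0 0 0 0.5"
}}

```text
time_s: 43.6
tool_pos: [0.5605, -0.1259, 0.238]
ee_rot: [-0.001, 1.0, 0.008, -0.001]
wrist_force: [0.3, 0.3, -0.4]
width: 0.0471
grip_force: 0.0
```

```bash
python3 - <<'E'
from g import *
B=N0+.0664*X+.025*Y;plan((*B,.144),1,.5)
# arc from 1.4 to 0 in 16 rows, offset TCP = bar z -.014
b=np.linspace(1.4,-.01,17);u=.08-.08*np.cos(b);z=.078+.08*np.sin(b)
print([(round(-(u[i+1]-u[i])/.4,4),round(-(z[i+1]-z[i])/.4,4)) for i in range(16)])
im=save('wrist','w21')
E
```

```text
3 rows; at [ 0.5605 -0.1259  0.238 ] deg 0.2 q6 1.14
-0.0001 0.0003 -0.0002 0.0013 0.0006 0.0783 0.5; -0.0001 0.0003 -0.0002 0.0012 0.0005 0.0783 0.5; -0.0001 0.0003 -0.0002 0.0012 0.0005 0.0783 0.5
[(np.float64(0.0172), np.float64(0.0038)), (np.float64(0.0168), np.float64(0.0053)), (np.float64(0.0163), np.float64(0.0067)), (np.float64(0.0156), np.float64(0.0081)), (np.float64(0.0149), np.float64(0.0095)), (np.float64(0.014), np.float64(0.0107)), (np.float64(0.013), np.float64(0.0119)), (np.float64(0.0119), np.float64(0.013)), (np.float64(0.0107), np.float64(0.014)), (np.float64(0.0094), np.float64(0.0149)), (np.float64(0.0081), np.float64(0.0157)), (np.float64(0.0066), np.float64(0.0163)), (np.float64(0.0052), np.float64(0.0168)), (np.float64(0.0037), np.float64(0.0172)), (np.float64(0.0021), np.float64(0.0175)), (np.float64(0.0006), np.float64(0.0176))]
```

View pics/w21.png

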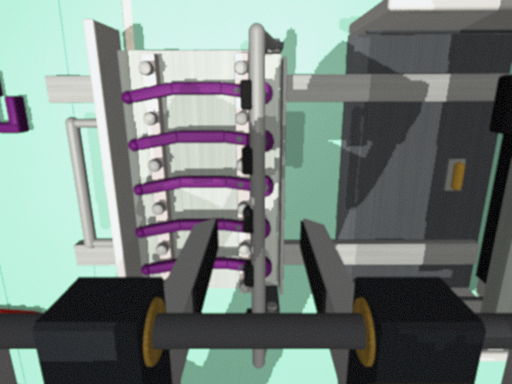

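{"op": "jog_arm", "data": {
  "moves": "0 0 0 0.002 0.001 0.08 0.5; 0 0 0 0.002 0 0.08 0.5; 0 0 0 0 0 0.075 0.5; 0 0 0 0 0 0 0.5; 0 0 0 0 0 0 0.05; 0 0 0 0 0 0 0.05; 0 0 0 0 0 0 0.05; 0 0 0 0 0 0 0.05",
  "force": 15
}}

```text
time_s: 44.45
tool_pos: [0.5636, -0.1268, 0.147]
ee_rot: [0.001, 1.0, 0.007, 0.001]
wrist_force: [-0.4, -0.9, 0.4]
width: 0.0187
grip_force: 0.0
```

{"op": "jog_arm", "data": {
  "moves": "0 0 0 0 0 0 0.05; 0 0 0 0 0 0 0.05"
}}

```text
time_s: 44.65
tool_pos: [0.5634, -0.1265, 0.1466]
ee_rot: [0.0, 1.0, 0.007, 0.001]
wrist_force: [-0.2, 1.9, 4.4]
width: 0.0112
grip_force: 15.0
```

{"op": "jog_arm", "data": {
  "moves": "0 0 0 0 -0.017 0.004 0.05; 0 0 0 0 -0.017 0.005 0.05; 0 0 0 0 -0.016 0.007 0.05; 0 0 0 0 -0.016 0.008 0.05; 0 0 0 0 -0.015 0.01 0.05; 0 0 0 0 -0.014 0.011 0.05; 0 0 0 0 -0.013 0.012 0.05; 0 0 0 0 -0.012 0.013 0.05"
}}

```text
time_s: 45.45
tool_pos: [0.5625, -0.0785, 0.1176]
ee_rot: [0.0, 1.0, 0.007, 0.0]
wrist_force: [-0.4, -1.8, 3.8]
width: 0.0112
grip_force: 15.0
```

{"op": "jog_arm", "data": {
  "moves": "0 0 0 0 -0.011 0.014 0.05; 0 0 0 0 -0.009 0.015 0.05; 0 0 0 0 -0.008 0.016 0.05; 0 0 0 0 -0.007 0.016 0.05; 0 0 0 0 -0.005 0.017 0.05; 0 0 0 0 -0.004 0.017 0.05; 0 0 0 0 -0.002 0.017 0.05; 0 0 0 0 0 0.018 0.05"
}}

```text
time_s: 46.25
tool_pos: [0.562, -0.0599, 0.0649]
ee_rot: [-0.0, 1.0, 0.007, 0.0]
wrist_force: [1.7, 1.4, 2.8]
width: 0.0111
grip_force: 15.0
```

```bash
python3 - <<'E'
from g import *
p,r,o=pose();print(p,o['wrist_force'],o['width'],'u',(p[:2]-N0)@X)
E
```

```text
[ 0.5620063  -0.05987223  0.06487888] [1.72778976 1.42608822 2.79747583] 0.011130896527877469 u -0.0001620258517178496
```

{"op": "jog_arm", "data": {
  "moves": "0 0 0 0 0 0.005 0.05; 0 0 0 0 0 0.005 0.05; 0 0 0 0 0 0 0.05; 0 0 0 0 0 0 0.05"
}}

```text
time_s: 46.65
tool_pos: [0.5619, -0.0602, 0.0611]
ee_rot: [0.0, 1.0, 0.007, 0.0]
wrist_force: [5.2, 1.1, -2.2]
width: 0.0113
grip_force: 15.0
```

{"op": "jog_arm", "data": {
  "moves": "0 0 0 0 0 0 0.35; 0 0 0 0 0 0 0.35; 0 0 0 0 0 0 0.35; 0 0 0 0 0 -0.05 0.35; 0 0 0 0 0 -0.1 0.35; 0 0 0 0 0 -0.1 0.35; 0 0 0 0 0 -0.1 0.35; 0 0 0 0 0 0 0.35"
}}

```text
time_s: 47.45
tool_pos: [0.5651, -0.0612, 0.2084]
ee_rot: [0.002, 1.0, 0.007, 0.005]
wrist_force: [0.5, 0.2, 0.3]
width: 0.0328
grip_force: 0.0
```

```bash
python3 - <<'E'
from g import *
C,im=save('wrist','w22');print(pose()[0])
for b in(0,.08,.15):
  for v in(.13,-.1):
    P=N0+(.08-.08*np.cos(b))*X+v*Y;print(b,v,proj(C,[*P,.078+.08*np.sin(b)]).round(1))
H=N0-.135*X;plan((H[0],H[1]+.06,.2),1,.1)
E
```

```text
[ 0.5634353  -0.06067339  0.20490483]
0 0.13 [254.7  66.4]
0 -0.1 [256.4 298.6]
0.08 0.13 [255.   65.7]
0.08 -0.1 [256.6 302.2]
0.15 0.13 [255.7  65.2]
0.15 -0.1 [257.2 305.5]
5 rows; at [ 0.5634 -0.0607  0.2049] deg 0.4 q6 1.25
0.0001 -0.0004 -0.0002 -0.0138 -0.0978 0.0022 0.1; 0.0001 -0.0004 -0.0002 -0.0137 -0.0978 0.0022 0.1; 0.0001 -0.0004 -0.0002 -0.0136 -0.0978 0.0023 0.1; 0.0001 -0.0004 -0.0002 -0.0135 -0.0978 0.0023 0.1; 0.0001 -0.0004 -0.0002 -0.0134 -0.0978 0.0024 0.1
```

View pics/w22.png

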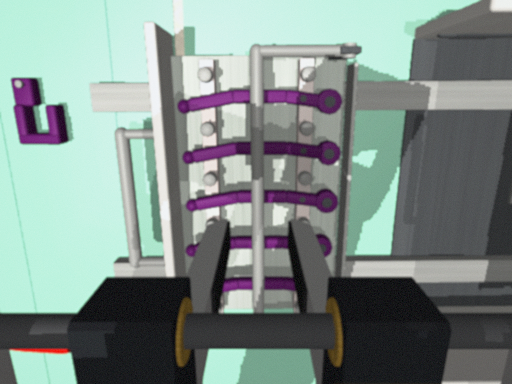

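{"op": "jog_arm", "data": {
  "moves": "0 0 0 0 0 0.09 0; 0 0 0 0 0 0.09 0; 0 0 0 0 0 0.06 0; 0 0 0 0 0 0.04 0; 0 0 0 0 0 0 0; 0 0 0 0 0 0.006 0; 0 0 0 0 0 0.006 0; 0 0 0 0 0 0 0"
}}

```text
time_s: 48.3
tool_pos: [0.5623, -0.0602, 0.0853]
ee_rot: [0.0, 1.0, 0.007, 0.001]
wrist_force: [-0.4, -0.2, 0.4]
width: 0.0006
grip_force: 0.0
```

{"op": "jog_arm", "data": {
  "moves": "0 0 0 0 0 0.004 0; 0 0 0 0 0 0.003 0; 0 0 0 0 0 0 0"
}}

```text
time_s: 48.6
tool_pos: [0.5626, -0.0603, 0.084]
ee_rot: [0.0, 1.0, 0.007, 0.001]
wrist_force: [-3.4, 1.5, 9.5]
width: 0.0007
grip_force: 4.7
```

{"op": "jog_arm", "data": {
  "moves": "0 0 0 0 0 -0.1 0; 0 0 0 0 0 -0.1 0; 0 0 0 0 0 -0.1 0; 0 0 0 0 0 0 0"
}}

```text
time_s: 49.0
tool_pos: [0.5657, -0.0611, 0.2093]
ee_rot: [0.002, 1.0, 0.007, 0.006]
wrist_force: [0.3, -0.2, 0.9]
width: 0.0006
grip_force: 0.0
```

```bash
python3 - <<'E'
from g import *
H=N0-.185*X;plan((*H,.15),91,0)
E
```

```text
12 rows; at [ 0.5657 -0.0611  0.2093] deg 90.2 q6 1.25
0.0003 -0.0002 -0.0418 -0.0065 -0.0388 0.0121 0; 0.0003 -0.0002 -0.0418 -0.0014 -0.0393 0.0122 0; 0.0003 -0.0002 -0.0418 0.0038 -0.0392 0.0122 0; 0.0003 -0.0002 -0.0418 0.0089 -0.0383 0.0122 0; 0.0003 -0.0002 -0.0418 0.0138 -0.0368 0.0123 0; 0.0003 -0.0002 -0.0418 0.0185 -0.0347 0.0123 0; 0.0003 -0.0002 -0.0418 0.0229 -0.0319 0.0123 0; 0.0003 -0.0002 -0.0418 0.0269 -0.0287 0.0124 0
0.0003 -0.0002 -0.0418 0.0304 -0.0249 0.0124 0; 0.0003 -0.0002 -0.0418 0.0334 -0.0207 0.0124 0; 0.0003 -0.0002 -0.0418 0.0358 -0.0161 0.0124 0; 0.0003 -0.0002 -0.0418 0.0376 -0.0113 0.0124 0
```

{"op": "jog_arm", "data": {
  "moves": "0 0 -0.042 -0.007 -0.039 0.01 0; 0 0 -0.042 -0.001 -0.039 0.01 0; 0 0 -0.042 0.004 -0.039 0.01 0; 0 0 -0.042 0.009 -0.038 0.01 0; 0 0 -0.042 0.014 -0.037 0.012 0; 0 0 -0.042 0.019 -0.035 0.012 0; 0 0 -0.042 0.023 -0.032 0.012 0; 0 0 -0.042 0.027 -0.029 0.012 0"
}}

```text
time_s: 49.8
tool_pos: [0.5388, 0.0647, 0.1658]
ee_rot: [-0.0, 0.859, 0.512, -0.0]
wrist_force: [0.6, 0.4, 0.4]
width: 0.0005
grip_force: 0.0
```

{"op": "jog_arm", "data": {
  "moves": "0 0 -0.042 0.03 -0.025 0.012 0; 0 0 -0.042 0.033 -0.021 0.012 0; 0 0 -0.042 0.036 -0.016 0.012 0; 0 0 -0.04 0.038 -0.011 0.012 0; 0 0 0 0 0 0 0; 0 0 0 0 0 0 0; 0 0 0 0 0 0 0"
}}

```text
time_s: 50.5
tool_pos: [0.5279, 0.1252, 0.1476]
ee_rot: [0.0, 0.701, 0.713, 0.0]
wrist_force: [0.2, 0.6, -0.0]
width: 0.0001
grip_force: 0.0
```

```bash
python3 - <<'E'
from g import *
H=N0-.185*X;plan((*H,.035),91,0)
C,im=save('wrist','w23')
import sys
E
```

```text
3 rows; at [0.5279 0.1252 0.1476] deg 0.0 q6 0.01
0 0 0 -0.0006 0.0037 0.0939 0; 0 0 0 -0.0006 0.0037 0.0939 0; 0 0 0 -0.0006 0.0037 0.0939 0
```

{"op": "jog_arm", "data": {
  "moves": "0 0 0 0 0.005 0.09 0; 0 0 0 0 0.005 0.09 0; 0 0 0 0 0 0.09 0; 0 0 0 0 0 0.012 0; 0 0 0 -0.04 0 0 0; 0 0 0 -0.03 0 0 0; 0 0 0 -0.03 0 0 0; 0 0 0 -0.03 0 0 0"
}}

```text
time_s: 51.35
tool_pos: [0.5339, 0.0739, 0.0363]
ee_rot: [0.0, 0.701, 0.714, 0.002]
wrist_force: [2.2, 4.9, -0.7]
width: 0.0004
grip_force: 2.5
```

{"op": "jog_arm", "data": {
  "moves": "0 0 0 -0.03 0 0 0; 0 0 0 -0.03 0 0 0; 0 0 0 -0.03 0 0 0; 0 0 0 -0.03 0 0 0; 0 0 0 -0.03 0 0 0; 0 0 0 -0.03 0 0 0; 0 0 0 -0.03 0 0 0; 0 0 0 -0.03 0 0 0"
}}

```text
time_s: 52.15
tool_pos: [0.5358, -0.0222, 0.0363]
ee_rot: [0.001, 0.701, 0.714, 0.002]
wrist_force: [1.8, 4.5, -0.8]
width: 0.0007
grip_force: 2.6
```

```bash
python3 - <<'E'
from g import *
p,r,o=pose();d=p[:2]-N0;print(p,o['wrist_force'],'u,v',d@X,d@Y)
E
```

```text
[ 0.53584144 -0.02222028  0.03625253] [ 1.84036323  4.4581063  -0.82140593] u,v -0.03826956431400905 0.0008189588066342741
```

{"op": "jog_arm", "data": {
  "moves": "0 0 0 -0.03 0 0 0; 0 0 0 -0.03 0 0 0; 0 0 0 -0.03 0 0 0; 0 0 0 -0.03 0 0 0; 0 0 0 -0.03 0 0 0; 0 0 0 -0.03 0 0 0; 0 0 0 -0.03 0 0 0; 0 0 0 -0.03 0 0 0"
}}

```text
time_s: 52.95
tool_pos: [0.5378, -0.1183, 0.0362]
ee_rot: [0.001, 0.701, 0.714, 0.002]
wrist_force: [3.2, 5.5, 0.1]
width: 0.0007
grip_force: 2.6
```

{"op": "jog_arm", "data": {
  "moves": "0 0 0 -0.015 0 0 0; 0 0 0 -0.015 0 0 0; 0 0 0 -0.015 0 0 0; 0 0 0 -0.015 0 0 0; 0 0 0 0 0 0 0"
}}

```text
time_s: 53.45
tool_pos: [0.5368, -0.1432, 0.0347]
ee_rot: [0.0, 0.7, 0.714, -0.001]
wrist_force: [-0.1, -0.3, -0.6]
width: 0.0005
grip_force: 0.0
```

{"op": "jog_arm", "data": {
  "moves": "0 0 0 -0.01 0 0 0; 0 0 0 -0.01 0 0 0"
}}

```text
time_s: 53.65
tool_pos: [0.5365, -0.1498, 0.0342]
ee_rot: [-0.001, 0.7, 0.714, -0.0]
wrist_force: [-0.5, 2.9, 1.2]
width: 0.0004
grip_force: 1.4
```

```bash
python3 - <<'E'
from g import *
p,r,o=pose();d=p[:2]-N0;print(p,o['wrist_force'],'u,v',d@X,d@Y)
E
```

```text
[ 0.53653096 -0.14979554  0.03424699] [-0.50840656  2.940156    1.18529655] u,v 0.08929238712357253 -0.0007497391612158453
```

{"op": "jog_arm", "data": {
  "moves": "0 0 0 -0.008 0 0 0; 0 0 0 -0.008 0 0 0; 0 0 0 0 0 0 0"
}}

```text
time_s: 53.95
tool_pos: [0.5366, -0.1529, 0.0343]
ee_rot: [-0.003, 0.701, 0.714, 0.002]
wrist_force: [-0.9, 14.8, 6.3]
width: 0.0003
grip_force: 7.5
```

{"op": "jog_arm", "data": {
  "moves": "0 0 0 -0.008 0 0 0; 0 0 0 -0.008 0 0 0; 0 0 0 0 0 0 0"
}}

```text
time_s: 54.25
tool_pos: [0.5367, -0.158, 0.0343]
ee_rot: [-0.004, 0.7, 0.714, 0.003]
wrist_force: [-0.3, 19.7, 8.7]
width: 0.0004
grip_force: 9.5
```

{"op": "jog_arm", "data": {
  "moves": "0 0 0 -0.008 0 0 0; 0 0 0 -0.008 0 0 0; 0 0 0 0 0 0 0"
}}

```text
time_s: 54.55
tool_pos: [0.5369, -0.1665, 0.0343]
ee_rot: [-0.003, 0.7, 0.714, 0.001]
wrist_force: [-0.5, 13.0, 5.6]
width: 0.0003
grip_force: 5.9
```

{"op": "jog_arm", "data": {
  "moves": "0 0 0 -0.008 0 0 0; 0 0 0 0 0 0 0"
}}

```text
time_s: 54.75
tool_pos: [0.5369, -0.1666, 0.0343]
ee_rot: [-0.005, 0.701, 0.713, 0.003]
wrist_force: [-1.4, 24.0, 10.8]
width: 0.0004
grip_force: 11.6
```

{"op": "jog_arm", "data": {
  "moves": "0 0 0 0.04 0 0 0; 0 0 0 0.06 0 0 0; 0 0 0 0.05 0 -0.05 0; 0 0 0 0.02 0 -0.1 0; 0 0 0 0 0 -0.12 0; 0 0 0 0 0 -0.12 0; 0 0 0 0 0 0 0; 0 0 0 0 0 0 0"
}}

```text
time_s: 55.55
tool_pos: [0.5368, -0.1051, 0.1918]
ee_rot: [0.002, 0.7, 0.714, 0.0]
wrist_force: [0.8, -0.6, -0.3]
width: 0.0008
grip_force: 0.0
```

```bash
python3 - <<'E'
from g import *
C,im=save('wrist','w24');print(pose()[0])
for c in (.24,.245,.25,.26):
  P=N0+(-.135+c)*X;print(c,proj(C,[*P,.05]).round(1))
cv2.imwrite('pics/c5.png',im)
E
```

```text
[ 0.53571414 -0.10467547  0.18988122]
0.24 [258.3 230. ]
0.245 [258.3 234.5]
0.25 [258.3 239. ]
0.26 [258.2 247.8]
```

View pics/c5.png

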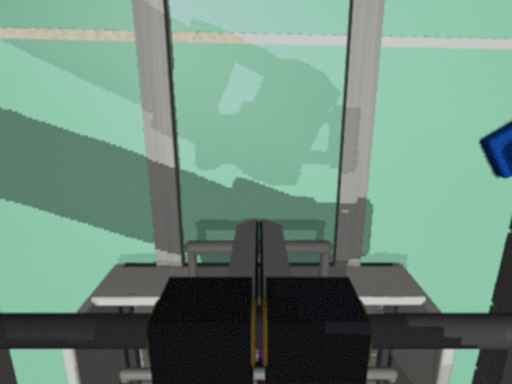

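{"op": "jog_arm", "data": {
  "moves": "0 0 0 0 0 -0.1 0.1; 0 0 0 0 0 -0.1 0.2; 0 0 0 0 0 -0.1 0.3; 0 0 0 0 0 -0.1 0.4; 0 0 0 0 0 -0.1 0.5; 0 0 0 0 0 -0.1 0.5; 0 0 0 0 0 0 0.5; 0 0 0 0 0 0 0.5"
}}

```text
time_s: 56.4
tool_pos: [0.5362, -0.1048, 0.4289]
ee_rot: [-0.001, 0.7, 0.714, -0.001]
wrist_force: [-0.2, 0.2, -0.4]
width: 0.0472
grip_force: 0.0
```

```bash
python3 - <<'E'
from g import *
plan((*(N0+.2105*X),.42),1,.5)
E
```

```text
12 rows; at [ 0.5362 -0.1048  0.4289] deg 90.1 q6 -0.42
-0.0001 0 0.0417 -0.0346 0 0.0018 0.5; -0.0001 0 0.0417 -0.0343 0.0045 0.0018 0.5; -0.0001 0 0.0417 -0.0334 0.009 0.0018 0.5; -0.0001 0 0.0417 -0.032 0.0133 0.0018 0.5; -0.0001 0 0.0417 -0.03 0.0173 0.0018 0.5; -0.0001 0 0.0417 -0.0275 0.0211 0.0018 0.5; -0.0001 0 0.0417 -0.0245 0.0245 0.0018 0.5; -0.0001 0 0.0417 -0.0211 0.0275 0.0018 0.5
-0.0001 0 0.0417 -0.0173 0.03 0.0018 0.5; -0.0001 0 0.0417 -0.0132 0.032 0.0018 0.5; -0.0001 0 0.0417 -0.0089 0.0335 0.0019 0.5; -0.0001 0 0.0417 -0.0045 0.0343 0.0019 0.5
```

{"op": "jog_arm", "data": {
  "moves": "0 0 0.042 -0.035 0 0 0.5; 0 0 0.042 -0.034 0.005 0 0.5; 0 0 0.042 -0.033 0.009 0 0.5; 0 0 0.042 -0.032 0.013 0 0.5; 0 0 0.042 -0.03 0.017 0 0.5; 0 0 0.042 -0.028 0.021 0.002 0.5; 0 0 0.042 -0.025 0.025 0.002 0.5; 0 0 0.042 -0.021 0.027 0.002 0.5"
}}

```text
time_s: 57.2
tool_pos: [0.5371, -0.2157, 0.424]
ee_rot: [-0.002, 0.965, 0.262, -0.002]
wrist_force: [0.2, -0.4, 0.1]
width: 0.0468
grip_force: 0.0
```

{"op": "jog_arm", "data": {
  "moves": "0 0 0.042 -0.017 0.03 0 0.5; 0 0 0.042 -0.013 0.032 0 0.5; 0 0 0.042 -0.009 0.034 0 0.5; 0 0 0.04 -0.004 0.034 0 0.5; 0 0 0 0 0 0 0.5; 0 0 0 0 0 0 0.5; 0 0 0 0 0 0 0.5"
}}

```text
time_s: 57.9
tool_pos: [0.5386, -0.27, 0.4269]
ee_rot: [-0.001, 1.0, 0.008, -0.001]
wrist_force: [-0.1, 0.1, 0.2]
width: 0.0472
grip_force: 0.0
```

```bash
python3 - <<'E'
from g import *
C,im=save('wrist','w25');np.savez('w25.npz',K=C[0],R=C[1],o=C[2]);p=pose()[0];print(p,(p[:2]-N0)@X)
for z in(.325,.335): 
  for v in(-.06,0,.06): print(z,v,proj(C,[*(N0+.2105*X+v*Y),z]).round())
E
```

```text
[ 0.53871811 -0.27000622  0.42747703] 0.20951773864996534
0.325 -0.06 [259. 248.]
0.325 0 [258. 184.]
0.325 0.06 [258. 114.]
0.335 -0.06 [259. 253.]
0.335 0 [258. 188.]
0.335 0.06 [258. 114.]
```

View pics/w25.png

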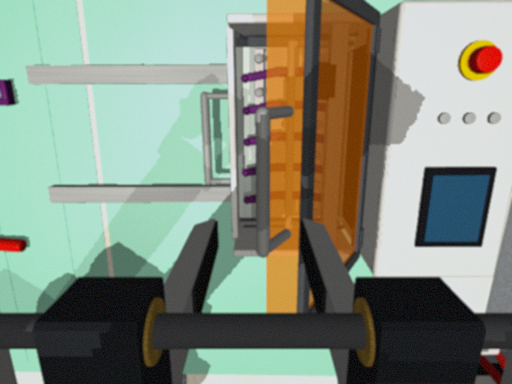

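{"op": "jog_arm", "data": {
  "moves": "0 0 0 0 0.006 0.06 0.3; 0 0 0 0 0.005 0.08 0.3; 0 0 0 0 0 0.08 0.3; 0 0 0 0 0 0.046 0.3; 0 0 0 0 0 0 0.3; 0 0 0 0 0 0 0.05; 0 0 0 0 0 0 0.05; 0 0 0 0 0 0 0.05",
  "force": 20
}}

```text
time_s: 58.75
tool_pos: [0.5395, -0.2738, 0.3243]
ee_rot: [-0.001, 1.0, 0.007, 0.001]
wrist_force: [-0.4, 5.2, 2.9]
width: 0.0112
grip_force: 20.0
```

{"op": "jog_arm", "data": {
  "moves": "0 0 0 0 0 0 0.05; 0 0 0 0 0 0 0.05"
}}

```text
time_s: 58.95
tool_pos: [0.5395, -0.2739, 0.3243]
ee_rot: [-0.001, 1.0, 0.007, 0.001]
wrist_force: [-0.9, 5.1, 4.4]
width: 0.0108
grip_force: 20.0
```

```bash
python3 - <<'E'
from g import *
p,r,o=pose();u=(p[:2]-N0)@X;print(p,u,o['wrist_force'],o['width'])
L=.2513;a0=np.arctan2(.012,.251)
b=np.linspace(1.0,-.015,28);U=-L*np.cos(b-a0);Z=L*np.sin(b-a0)
print('; '.join('0 0 0 0 %.3f %.3f 0.05'%((U[i+1]-U[i])/.4,-(Z[i+1]-Z[i])/.4) for i in range(27)))
print('end u',u+U[-1]-U[0],'z',p[2]+Z[-1]-Z[0])
E
```

```text
[ 0.53952013 -0.27387039  0.3243316 ] 0.21339532928895774 [-0.91253447  5.08609528  4.41227969] 0.01084763413436141
0 0 0 0 -0.019 0.014 0.05; 0 0 0 0 -0.018 0.015 0.05; 0 0 0 0 -0.018 0.015 0.05; 0 0 0 0 -0.017 0.016 0.05; 0 0 0 0 -0.017 0.017 0.05; 0 0 0 0 -0.016 0.017 0.05; 0 0 0 0 -0.015 0.018 0.05; 0 0 0 0 -0.015 0.019 0.05; 0 0 0 0 -0.014 0.019 0.05; 0 0 0 0 -0.013 0.020 0.05; 0 0 0 0 -0.012 0.020 0.05; 0 0 0 0 -0.012 0.020 0.05; 0 0 0 0 -0.011 0.021 0.05; 0 0 0 0 -0.010 0.021 0.05; 0 0 0 0 -0.009 0.022 0.05; 0 0 0 0 -0.009 0.022 0.05; 0 0 0 0 -0.008 0.022 0.05; 0 0 0 0 -0.007 0.023 0.05; 0 0 0 0 -0.006 0.023 0.05; 0 0 0 0 -0.005 0.023 0.05; 0 0 0 0 -0.004 0.023 0.05; 0 0 0 0 -0.003 0.023 0.05; 0 0 0 0 -0.003 0.023 0.05; 0 0 0 0 -0.002 0.024 0.05; 0 0 0 0 -0.001 0.024 0.05; 0 0 0 0 0.000 0.024 0.05; 0 0 0 0 0.001 0.024 0.05
end u 0.10831152390490367 z 0.10383082082597095
```

{"op": "jog_arm", "data": {
  "moves": "0 0 0 0 -0.019 0.014 0.05; 0 0 0 0 -0.018 0.015 0.05; 0 0 0 0 -0.018 0.015 0.05; 0 0 0 0 -0.017 0.016 0.05; 0 0 0 0 -0.017 0.017 0.05; 0 0 0 0 -0.016 0.017 0.05; 0 0 0 0 -0.015 0.018 0.05; 0 0 0 0 -0.015 0.019 0.05"
}}

```text
time_s: 59.75
tool_pos: [0.5385, -0.2204, 0.2723]
ee_rot: [0.0, 1.0, 0.007, 0.001]
wrist_force: [-2.7, 4.8, 5.1]
width: 0.0116
grip_force: 20.0
```

{"op": "jog_arm", "data": {
  "moves": "0 0 0 0 -0.014 0.019 0.05; 0 0 0 0 -0.013 0.02 0.05; 0 0 0 0 -0.012 0.02 0.05; 0 0 0 0 -0.012 0.02 0.05; 0 0 0 0 -0.011 0.021 0.05; 0 0 0 0 -0.01 0.021 0.05; 0 0 0 0 -0.009 0.022 0.05; 0 0 0 0 -0.009 0.022 0.05"
}}

```text
time_s: 60.55
tool_pos: [0.5378, -0.1832, 0.2051]
ee_rot: [-0.002, 1.0, 0.007, 0.0]
wrist_force: [-3.8, 7.6, 5.1]
width: 0.0113
grip_force: 20.0
```

{"op": "jog_arm", "data": {
  "moves": "0 0 0 0 -0.008 0.022 0.05; 0 0 0 0 -0.007 0.023 0.05; 0 0 0 0 -0.006 0.023 0.05; 0 0 0 0 -0.005 0.023 0.05; 0 0 0 0 -0.004 0.023 0.05; 0 0 0 0 -0.003 0.023 0.05; 0 0 0 0 -0.003 0.023 0.05; 0 0 0 0 -0.002 0.023 0.05"
}}

```text
time_s: 61.35
tool_pos: [0.5374, -0.1672, 0.1306]
ee_rot: [-0.003, 1.0, 0.007, -0.0]
wrist_force: [-1.9, 9.7, 2.0]
width: 0.0111
grip_force: 20.0
```

{"op": "jog_arm", "data": {
  "moves": "0 0 0 0 -0.001 0.016 0.05; 0 0 0 0 0 0.012 0.05; 0 0 0 0 0 0.01 0.05; 0 0 0 0 0 0 0.05"
}}

```text
time_s: 61.75
tool_pos: [0.5373, -0.1666, 0.1147]
ee_rot: [-0.003, 1.0, 0.007, -0.0]
wrist_force: [1.2, 9.1, -3.3]
width: 0.0113
grip_force: 20.0
```

{"op": "jog_arm", "data": {
  "moves": "0 0 0 0 -0.005 0.01 0.05; 0 0 0 0 -0.003 0.01 0.05; 0 0 0 0 0 0 0.05; 0 0 0 0 0 0 0.05"
}}

```text
time_s: 62.15
tool_pos: [0.5374, -0.1666, 0.1072]
ee_rot: [0.0, 1.0, 0.007, 0.0]
wrist_force: [-2.2, 1.2, -1.1]
width: 0.0114
grip_force: 20.0
```

{"op": "jog_arm", "data": {
  "moves": "0 0 0 0 -0.003 0.008 0.05; 0 0 0 0 0 0.008 0.05; 0 0 0 0 0 0 0.05; 0 0 0 0 0 0 0.05"
}}

```text
time_s: 62.55
tool_pos: [0.5377, -0.1668, 0.101]
ee_rot: [0.002, 1.0, 0.007, 0.001]
wrist_force: [-3.3, -4.2, -1.7]
width: 0.0114
grip_force: 20.0
```

{"op": "jog_arm", "data": {
  "moves": "0 0 0 0 0 0 0.3; 0 0 0 0 0 0 0.3; 0 0 0 0 0 0 0.3; 0 0 0 0 0 -0.06 0.3; 0 0 0 0 0 -0.06 0.3; 0 0 0 0 0 0 0; 0 0 0 0 0 0 0; 0 0 0 0 0 0 0"
}}

```text
time_s: 63.35
tool_pos: [0.5366, -0.1646, 0.1472]
ee_rot: [-0.001, 1.0, 0.007, -0.001]
wrist_force: [0.1, -0.7, -0.5]
width: 0.0077
grip_force: 0.0
```

{"op": "jog_arm", "data": {
  "moves": "0 0 0 0 0 0 0; 0 0 0 0 0 0.03 0; 0 0 0 0 0 0.02 0; 0 0 0 0 0 0.012 0; 0 0 0 0 0 0.008 0; 0 0 0 0 0 0.004 0; 0 0 0 0 0 0 0"
}}

```text
time_s: 64.05
tool_pos: [0.5368, -0.1648, 0.1201]
ee_rot: [-0.001, 1.0, 0.007, -0.001]
wrist_force: [-6.0, 2.7, 8.4]
width: 0.0004
grip_force: 4.4
```

{"op": "jog_arm", "data": {
  "moves": "0 0 0 0 0 0.005 0; 0 0 0 0 0 0 0; 0 0 0 0 0 0 0"
}}

```text
time_s: 64.35
tool_pos: [0.5369, -0.1648, 0.1198]
ee_rot: [-0.0, 1.0, 0.007, -0.001]
wrist_force: [-9.7, 4.9, 18.1]
width: 0.0001
grip_force: 9.1
```

{"op": "jog_arm", "data": {
  "moves": "0 0 0 0 0 -0.08 0; 0 0 0 0 0 -0.1 0; 0 0 0 0 0 -0.1 0; 0 0 0 0 0 -0.1 0; 0 0 0 -0.05 -0.1 -0.08 0; 0 0 0 0 -0.1 0 0; 0 0 0 0 -0.1 0 0; 0 0 0 0 0 0 0"
}}

```text
time_s: 65.15
tool_pos: [0.5175, -0.0457, 0.2986]
ee_rot: [-0.0, 1.0, 0.009, 0.001]
wrist_force: [-0.5, -0.3, -0.7]
width: 0.0007
grip_force: 0.0
```

```bash
python3 - <<'E'
from g import *
C,im=save('top','top9');C2,im2=save('scene','sc9')
h=cv2.cvtColor(im,cv2.COLOR_BGR2HSV);print(arm.get_obs()['time_s'],pose()[0])
U=.1085
for z,u in((.114,.1085),(.13,.11)):
    print(proj(C,[*(N0+u*X),z]).round(1),proj(C,[*(N0+.123*X),.05]).round(1))
cv2.imwrite('pics/c9.png',cv2.resize(im2[100:320,0:300],(600,440),interpolation=3))
E
```

```text
65.25 [ 0.51763316 -0.04867285  0.29809045]
[323.8 169.3] [325.1 172.5]
[325.3 168.4] [325.1 172.5]
```

View pics/c9.png

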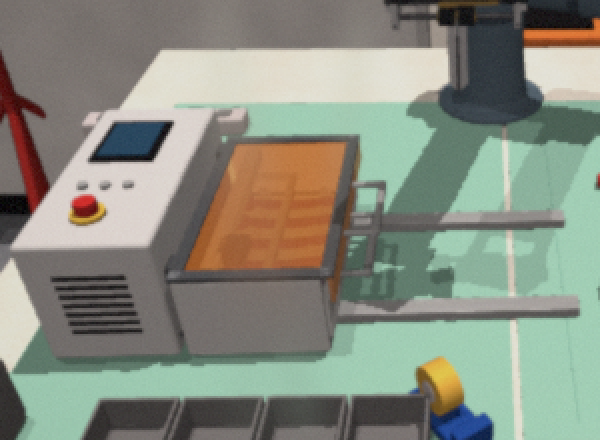

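```bash
python3 -c "
from plant import arm
print(arm.job_done())"
```

```text
the job is handed in; nothing more can be done
None
```

All five blades are in their nests with the hold-down bar down, the carriage home and the hood shut, and the job was handed in at about 65 s; no verdict came back.

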